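# Set up rock sections in a row for a macro line scan

### The job

Set up the scanner's stage for a line scan: pick out the two 60 mm spacers and lay them on the stage square to the raised lip, at least 12 cm apart, one end of each against the lip; then lay the steel straightedge on the stage flush against their other ends, so that it makes a centred fence parallel to the lip and 60 mm from it. Set every rock specimen flat on the stage, polished face up and at right angles to the fence, with one end flush against the straightedge's near edge, and put the two spacers back flat on their rubber mat without shifting the fence. Leave the other spacers, the bottle, the slide box and the mouse where they are.

Things in the scene. Friction and masses are not known exactly. Their poses are not given: they have to be found in the camera images.
- stage: scanner stage, fixed: level black plate, 220 mm along x, 300 mm along y, its top 30 mm above the origin (on the bench under its middle). On its far (+x) edge a raised aluminium lip, 20 mm wide, 300 long, 15 high; the lip's inner face, looking to -x, is at x = +90 mm. The plate's near edge is at x = -110. The scanner's white housing, 165 mm high, begins at x = +310
- straightedge: steel straightedge, 260 mm long (x axis), 36 mm wide (y), 8 mm thick, about 0.55 kg, graduations on the upper face, hanging hole near its +x end; origin at the centre of its underside. Both long edges are alike. At the start it lies on the bench to the right of the stage
- spacer_mat: black rubber mat for the spacers, 200 mm along x, 190 mm along y, 3 mm thick, fixed; origin at the centre of its underside. All six spacers lie flat on it at the start, about 30 mm apart side to side, their lengths roughly along the mat's x axis
- specimen_mat: white foam mat on the bench, 200 mm along x, 160 mm along y, 3 mm thick, fixed; origin at the centre of its underside. The specimens lie on it at the start
- spacer_48_a: aluminium spacer bar, 48 mm long (its x axis), 24 mm wide (y) and 20 mm high; origin at the centre of its underside. One of six look-alikes that differ only in length: two each of 48, 60 and 72 mm
- spacer_48_b: aluminium spacer bar, 48 mm long (its x axis), 24 mm wide (y) and 20 mm high; origin at the centre of its underside. One of six look-alikes that differ only in length: two each of 48, 60 and 72 mm
- spacer_60_a: aluminium spacer bar, 60 mm long (its x axis), 24 mm wide (y) and 20 mm high; origin at the centre of its underside. One of six look-alikes that differ only in length: two each of 48, 60 and 72 mm
- spacer_60_b: aluminium spacer bar, 60 mm long (its x axis), 24 mm wide (y) and 20 mm high; origin at the centre of its underside. One of six look-alikes that differ only in length: two each of 48, 60 and 72 mm
- spacer_72_a: aluminium spacer bar, 72 mm long (its x axis), 24 mm wide (y) and 20 mm high; origin at the centre of its underside. One of six look-alikes that differ only in length: two each of 48, 60 and 72 mm
- spacer_72_b: aluminium spacer bar, 72 mm long (its x axis), 24 mm wide (y) and 20 mm high; origin at the centre of its underside. One of six look-alikes that differ only in length: two each of 48, 60 and 72 mm
- specimen_1: dark grey rock section, a block 70 mm long (x axis), 36 mm wide (y), 20 mm high, polished pale face upward (+z), about 0.13 kg; origin at the centre of its underside. Two or three of the four specimens are present
- specimen_2: dark grey rock section, a block 70 mm long (x axis), 36 mm wide (y), 20 mm high, polished pale face upward (+z), about 0.13 kg; origin at the centre of its underside. Two or three of the four specimens are present
- specimen_3: dark grey rock section, a block 70 mm long (x axis), 36 mm wide (y), 20 mm high, polished pale face upward (+z), about 0.13 kg; origin at the centre of its underside. Two or three of the four specimens are present
- specimen_4: dark grey rock section, a block 70 mm long (x axis), 36 mm wide (y), 20 mm high, polished pale face upward (+z), about 0.13 kg; origin at the centre of its underside. Two or three of the four specimens are present
- cleaner_bottle: white lens-cleaner bottle, 56 mm across, 150 mm tall, a bystander; origin at the centre of its underside
- slide_box: blue plastic slide box, 84 x 100 x 34 mm, a bystander; origin at the centre of its underside
- mouse: black computer mouse, 60 x 105 mm, 34 mm high, a bystander; origin at the centre of its underside

How it is judged:
By the outcome, as a careful person would: the job done as asked, in the order asked, and still so for the second after the job is handed in, with the robot touching nothing.
Of specimen_1, specimen_2, specimen_3, specimen_4 only 2 to 3 are there at a start; the rules pass over those that are not, and their reading is None.
At some moment in a run one of specimen_1, specimen_2, specimen_3, specimen_4 may be knocked a few centimetres aside while the robot is not near it.
Once in a run the grip may slacken for a moment while it holds something.
It also fails if it takes over 210 s, if anything falls off the work surface, if the arm or the gripper's body presses on something with over 40 N, if the wrist force passes 120 N, or if a joint passes its speed limit or range.

### The arm

A 7-joint arm with a two-finger parallel gripper is mounted at the origin on the work surface. World frame = base frame: x ahead of the robot, y to its left, z up, the work surface at z = 0. Lengths are in m, angles in rad, forces in N, time in s.
With the tool pointing down it reaches from about 0.4 to 0.85 m from the base axis. Payload 10.4 kg.
Tool frame: the origin (TCP) lies at the very end of the fingers, on their centre line; the grasp point (between the pads) lies 19 mm behind it; z points along the fingers, y is the line along which they close (so a half turn about z gives the same grasp; the last joint's range is limited). The gripper opens to 87 mm and grips with 3 to 60 N. Pads are 19 mm wide; open, the fingers measure 117 mm over their backs; the gripper's body (75 mm by 190 mm) begins 51 mm behind the grasp point.
Start: joints at [1.223, 0.332, -0.065, 1.46, 0.022, 1.35, -0.088], TCP at [0.199, -0.592, 0.223] pointing down, gripper open.
Joint ranges: [-2.6, 2.6], [-0.5, 2.12], [-1.47, 1.34], [0.16, 2.42], [-1.27, 4.41], [0.06, 2.06], [-2.6, 2.6]. Speed limits (rad/s): [2.22, 2.22, 2.79, 2.79, 3.14, 3.14, 3.14].

### API

Orientations are given as a unit quaternion [x, y, z, w].
In Python, from bench import * gives the robot as it stands.
- The arm moves only by the tool carry_out, never from a script. Its argument "deltas" is a list of rows, each an object with "hand": the finger opening in mm, from 0 to 87; "dp": the shift along the tool's x, y, z each as a share of 250 mm, from -1 to 1, a list of three; "spin": the turn about the tool's z as a share of pi rad, from -1 to 1. In form: [{"hand": hand, "dp": [dx, dy, dz], "spin": spin}, ...]. A call has 1 to 20 rows; each row is the pose to reach, as a shift and turn from the pose commanded when the call began, along the tool's axes at that moment, turning the shorter way round; what a row does not reach only later rows make up. A row lasts 1/10 s, in which the tool goes at most 50 mm and 8.59 degrees, less where a joint would pass 70% of its speed; a pose out of reach is approached as far as the arm can. A call with a number of a shift or a turn outside -1 to 1 is refused whole. A call with a gripper value outside its range is refused whole. The fingers move at their own pace and stop on an object; "force" is the grip in N (left out, the last holds). Time passes only in rows, so rows that repeat a pose let the fingers close. It gives the time, the measured TCP pose, the force, the opening and the grip force at its end, in the units of the state.
- read_state(): the state, without advancing time (a new reading comes with each control period).
- camera(name): name is "scene" or "top"; returns the picture (400x640x3 uint8, red, green, blue); there is no depth.
- get_calibration(name): a dict with "fx", "fy", "cx", "cy" (pixels), "R" (3x3) and "t" (3): a world point X has camera coordinates R X + t. Camera axes: x right, y down, z forward; pixel columns grow to the right and rows downward; lengths in m; the calibration is good to about 2 mm. A picture is of the moment at which its call begins. get_calibration takes no time and is no camera call.
- close_job(): hands the job in; it is judged then, once.
The state is a dict: "time": time; "joint_positions": joint angles; "joint_vel": joint speeds; "joint_torque": joint torques, N m; "ee_pos": TCP position; "eef_rot": TCP orientation; "ft_force": force on the tool from outside, world axes, zero at the start; "torque": the same for the moment, N m; "width": finger opening in m; "grip_force": force on a finger pad.
Only numpy, scipy, OpenCV 4.12 (cv2) and the standard library are available. Lean on these libraries where they do the work, as an engineer would, in place of code of your own. Each camera call takes 0.05 s, during which the arm holds its last target. There are 200 camera calls.

## Working session

There is one attempt and no reset: what is moved stays moved. The work goes in short steps, Python scripts to look and compute and a tool call to move; the robot and the scene stay as the last step left them, time stands still between calls to the robot, and variables do not carry over. Pictures are saved under pics/ and viewed, at most 14 in all, crops included, and the job is handed in when it is done.

Besides the shell and the picture viewer there is one more tool, called after "Call:" as name([rows], argument=value, ...), one row to a line, values as JSON. carry_out: Moves the arm, as the interface text tells. Its arguments: {"type":"object","properties":{"deltas":{"type":"array","items":{"type":"object","properties":{"hand":{"type":"number"},"dp":{"type":"array","items":{"type":"number","minimum":-1,"maximum":1}},"spin":{"type":"number","minimum":-1,"maximum":1}}}},"force":{"type":"number"}},"required":["deltas"]}

```bash
mkdir -p pics; ls; python3 - <<'E'
from bench import *
import cv2,numpy as np
s=read_state();print(s)
for n in("scene","top"):
    c=get_calibration(n);print(n,c)
    cv2.imwrite(f"pics/{n}0.png",cv2.cvtColor(camera(n),cv2.COLOR_RGB2BGR))
E
```

```text
pics
{'time': 0.0, 'joint_positions': array([ 1.22337649,  0.33289934, -0.06472015,  1.46093565,  0.02158147,
        1.34987415, -0.08846593]), 'joint_vel': array([-0.00058452, -0.00148016, -0.00170657,  0.00071196,  0.00035536,
        0.00320543, -0.00063064]), 'joint_torque': array([-3.37550646e-04, -6.23267984e+01,  2.46871094e-02, -3.89908898e+01,
       -6.13256078e-02,  3.97523947e-02,  1.44970541e-04]), 'ee_pos': array([ 0.19935303, -0.59195442,  0.22173953]), 'eef_rot': array([ 9.86834571e-01,  1.61731335e-01, -1.34429560e-04, -6.98097337e-04]), 'ft_force': array([-0.3072334 ,  0.78237734,  0.54504087]), 'torque': array([-0.03947909, -0.01762477,  0.03506555]), 'grip_force': 0.0, 'width': 0.08704030655000891}
scene {'fx': 417.07500883614034, 'fy': 417.07500883614034, 'cx': 321.6095864622931, 'cy': 201.22973935893395, 'R': array([[ 0.2793328 ,  0.96014925, -0.009306  ],
       [ 0.8105876 , -0.24099442, -0.53373161],
       [-0.5147047 ,  0.14154541, -0.84560272]]), 't': array([-0.13801604, -0.41416848,  1.37787304])}
top {'fx': 411.828484090444, 'fy': 411.828484090444, 'cx': 326.92871562028415, 'cy': 199.07239965926792, 'R': array([[-0.02312526, -0.99973088, -0.00183899],
       [-0.98531319,  0.02310298, -0.16918681],
       [ 0.16918377, -0.0021005 , -0.98558229]]), 't': array([-0.02412419,  0.55605287,  0.93375668])}
```

View pics/top0.png

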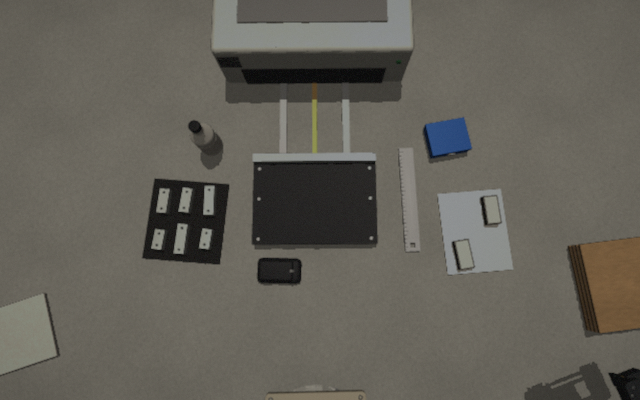

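View pics/scene0.png

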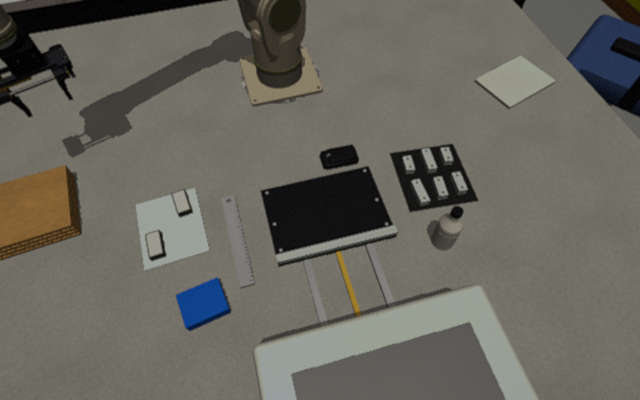

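The top view shows:
- the stage at columns 252–377, rows 153–245
- the straightedge around (409,200)
- two specimens, pale face up, at (463,254) and (491,210)
- six spacers on the mat, columns 145–228, rows 180–262
- the mouse at (279,271), the bottle at (205,140) and the slide box at (447,138)

The scene view agrees.

```bash
cat > h.py <<'E'
from bench import *
import cv2,numpy as np
U=4
def ray(n,px):
    c=get_calibration(n);p=np.atleast_2d(px).astype(float)
    d=np.c_[(p[:,0]-c['cx'])/c['fx'],(p[:,1]-c['cy'])/c['fy'],np.ones(len(p))]@c['R']
    return -c['R'].T@c['t'],d
def plane(n,px,z):
    C,d=ray(n,px);return C+d*((z-C[2])/d[:,2])[:,None]
def proj(n,X):
    c=get_calibration(n);q=np.atleast_2d(X)@c['R'].T+c['t']
    return np.c_[q[:,0]/q[:,2]*c['fx']+c['cx'],q[:,1]/q[:,2]*c['fy']+c['cy']]
def tri(pa,pb):
    Ca,a=ray('top',pa);Cb,b=ray('scene',pb);out=[]
    for u,v in zip(a,b):
        s=np.linalg.lstsq(np.c_[u,-v],Cb-Ca,rcond=None)[0];out.append((Ca+s[0]*u+Cb+s[1]*v)/2)
    return np.array(out)
def blobs(img,roi,thr,amin,amax,inv=False):
    """sub-pixel bright blobs in roi (x0,y0,x1,y1): min-area rects as 4 corner pixels"""
    x0,y0,x1,y1=roi
    g=cv2.cvtColor(img,cv2.COLOR_RGB2GRAY)[y0:y1,x0:x1]
    g=cv2.resize(g,None,fx=U,fy=U,interpolation=cv2.INTER_CUBIC)
    m=((g<thr) if inv else (g>thr)).astype(np.uint8)
    m=cv2.morphologyEx(m,cv2.MORPH_OPEN,np.ones((5,5)))
    cs,_=cv2.findContours(m,cv2.RETR_EXTERNAL,cv2.CHAIN_APPROX_NONE);o=[]
    for c in cs:
        if amin<cv2.contourArea(c)/U**2<amax:
            o.append((cv2.boxPoints(cv2.minAreaRect(c))+.5)/U-.5+[x0,y0])
    return o
def rect(n,box,z):
    """pixel corners -> centre, length, width, yaw of long axis (deg, mod 180) on plane z"""
    P=plane(n,box,z)[:,:2];a=P[1]-P[0]+P[2]-P[3];b=P[3]-P[0]+P[2]-P[1];a/=2;b/=2
    L,W=np.linalg.norm(a),np.linalg.norm(b)
    if L<W:a,L,W=b,W,L
    y=(np.degrees(np.arctan2(a[1],a[0]))+90)%180-90
    return np.r_[P.mean(0),L,W,y]
E
python3 - <<'E'
from h import *
np.set_printoptions(precision=4,suppress=True)
T=camera('top');S=camera('scene')
g=cv2.cvtColor(T,cv2.COLOR_RGB2GRAY)
print('levels',g[200,150:232:3],g[200,395:425],g[210,478:505], g[196:224,491])
def show(t,rt,rs,thr,thrs,a0,a1,z,inv=False):
    bt=blobs(T,rt,thr,a0,a1,inv);bs=blobs(S,rs,thrs,a0*.6,a1*1.2,inv)
    print(t,len(bt),len(bs))
    cs=np.array([b.mean(0) for b in bs])
    for b in bt:
        r=rect('top',b,z)
        j=np.argmin(np.linalg.norm(cs-proj('scene',[*r[:2],z]),axis=1)) if len(cs) else None
        h=tri([b.mean(0)],[cs[j]])[0] if j is not None else None
        print(r,b.mean(0),'tri',h)
show('spacers',(145,178,232,264),(388,140,480,212),110,110,60,500,.023)
show('edge',(394,140,424,258),(215,190,262,290),125,125,500,2000,.008)
show('spec',(436,188,512,274),(136,188,206,266),110,110,100,1200,.023,True)
show('stage',(246,160,384,252),(258,166,396,256),60,60,5000,20000,.030,True)
show('lip',(246,146,384,166),(258,220,402,268),130,130,400,4000,.045)
E
```

```text
levels [ 88  28  28 140 140 136  46  30  27  28 112 142 141 134  37  20  32  30
 121 144 144 103  29  24  30  25  97 105] [105 103 104 101 105 106  86 109 135 135 134 135 135 136 136 138 135 135
 132 133 132 126 114 108 103 105 105 106 105 102] [142 144 143 109  48  18  18  54 111 135 142 140 139 139 139 140 139 141
 138 140 120 100 125 142 144 142 120] [107 139 140 139 139 141 142 141 140 139 139 139 139 139 139 140 138 140
 138 140 138 139 141 141 140 140 124  82]
spacers 6 8
[ 0.472   0.3723  0.0473  0.0236 -9.1409] [157.5292 238.9068] tri [0.4718 0.3718 0.0225]
[ 0.4704  0.2581  0.0473  0.0236 -7.9948] [205.0068 238.4595] tri [0.4703 0.2578 0.0222]
[ 0.472   0.3182  0.0716  0.0238 -6.0595] [180.0425 238.4525] tri [0.4717 0.3181 0.0216]
[ 0.5663  0.365   0.0594  0.0235 -6.48  ] [162.3251 200.187 ] tri [0.5661 0.3646 0.0224]
[ 0.5664  0.3099  0.0597  0.0235 -7.6035] [184.8605 199.6561] tri [0.5663 0.3097 0.0216]
[ 0.5648  0.2525  0.0707  0.024  -0.3753] [208.3422 199.7571] tri [0.5647 0.2523 0.0214]
edge 1 0
[ 0.5605 -0.2406  0.2577  0.0338  0.7419] [409.0395 198.8909] tri None
spec 4 2
[ 0.4106 -0.3462  0.079   0.0413 33.6818] [458.0827 257.7424] tri [ 0.4101 -0.3582  0.0038]
[ 0.5177 -0.4238  0.0805  0.0449 23.8095] [486.6236 212.4557] tri [ 0.5211 -0.4335 -0.0044]
[ 0.4993 -0.4695  0.1574  0.0254 -5.5322] [506.125 219.875] tri [ 0.5061 -0.4594 -0.0133]
[ 0.4777 -0.3286  0.2072  0.0626 -4.1857] [448.625 230.5  ] tri [ 0.4694 -0.3293  0.0818]
stage 1 1
[ 0.5515 -0.0055  0.3028  0.2064 88.9327] [313.9698 202.8876] tri [ 0.5496 -0.0051  0.0308]
lip 1 1
[ 0.6706 -0.0078  0.2995  0.0366 89.1621] [313.8391 152.8851] tri [ 0.6665 -0.011   0.0569]
```

```bash
python3 - <<'E'
from h import *
np.set_printoptions(precision=4,suppress=True,linewidth=150)
T=camera('top');S=camera('scene')
print('spec/mat colours',T[210,491],T[265,490],T[254,463],'scene',S[245,155],S[220,160],S[204,180])
print('col profile',T[140:172,300].mean(1).round(), 'near',T[236:256,300].mean(1).round())
def rb(I): 
    f=I.astype(int);v=np.clip((f[...,0]-f[...,2])*4+60,0,255).astype(np.uint8);return np.dstack([v]*3)
print('rb',rb(T)[210,480:505,0],rb(T)[246:266,463,0])
for t in (80,90,100):
  for b in blobs(rb(T),(440,192,510,272),t,60,700): print(t,rect('top',b,.023),b.mean(0))
  for b in blobs(rb(S),(140,190,206,266),t,60,700): print(t,'scene',rect('scene',b,.023))
g=cv2.cvtColor(S,cv2.COLOR_RGB2GRAY);print(g[240,225:255])
for b in blobs(S,(215,185,262,292),112,400,2500): print('edge scene',rect('scene',b,.008))
# plate/lip line
G=T.mean(2);P=[]
for c in list(range(264,280))+list(range(292,310))+list(range(322,340))+list(range(352,368)):
    p=G[150:168,c];k=np.where((p[:-1]>=75)&(p[1:]<75))[0]
    if len(k):k=k[-1];P.append([c,150+k+(p[k]-75)/(p[k]-p[k+1])])
X=plane('top',P,.030);f=np.polyfit(X[:,1],X[:,0],1);print('lip line x=',f,np.std(X[:,0]-np.polyval(f,X[:,1])))
P=[]
for r in range(170,235,3):
    p=G[r,240:390];k=np.where(p<60)[0];P.append([240+k[0],r,240+k[-1]])
P=np.array(P,float);A=plane('top',P[:,:2],.03);B=plane('top',P[:,[2,1]],.03)
print('L',np.polyfit(A[:,0],A[:,1],1),np.median(A[:,1]),'R',np.polyfit(B[:,0],B[:,1],1),np.median(B[:,1]))
E
```

```text
spec/mat colours [143 143 132] [139 142 140] [141 142 130] scene [155 153 142] [153 160 152] [154 152 142]
col profile [107. 105. 107. 105. 102. 106. 106. 106. 107. 105. 104. 103. 108. 127. 143. 144. 142. 145. 143. 142. 123.  64.  32.  16.  24.  39.  34.  36.  38.
  35.  37.  36.] near [ 37.  35.  35.  35.  36.  37.  33.  31.  44.  65.  61.  62.  80. 103. 102. 101. 102. 102. 103. 101.]
rb [ 52  64  92  76  80  92 108 104 100 100 104 104 108 108 108 112 104 108 104  92  60  56  60  60  84] [100 100 104  96  96 100  96 100 104 100 104 100 100 104 100 100 100  96 100  96]
80 [ 0.4165 -0.3586  0.0735  0.0429  5.0708] [463.0845 255.1318]
80 [ 0.4427 -0.3126  0.1272  0.0162 -4.0538] [443.   244.75]
80 [ 0.5201 -0.4325  0.0788  0.0456  4.0806] [490.1046 211.4217]
80 [ 0.5066 -0.4677  0.1229  0.0206 -5.5088] [505.125 216.75 ]
80 scene [ 0.5856 -0.3728  0.1057  0.0359 73.5366]
80 scene [ 0.5242 -0.4351  0.0746  0.0437  4.9206]
80 scene [ 0.4574 -0.3159  0.1231  0.0266 -7.3726]
80 scene [ 0.4082 -0.3998  0.1373  0.0766 73.4425]
90 [ 0.4165 -0.3601  0.0735  0.0399  2.8009] [463.6896 255.1145]
9
[... 453 characters left out ...]
00 [ 0.5245 -0.437   0.0665  0.0328  3.2885] [491.7738 209.5339]
100 [ 0.5093 -0.4689  0.1176  0.0188 -5.5176] [505.5   215.625]
100 scene [ 0.587  -0.3702  0.1002  0.0346 73.537 ]
100 scene [ 0.5238 -0.4383  0.0703  0.0328  4.5371]
100 scene [ 0.4556 -0.3144  0.1187  0.024  -7.4086]
100 scene [ 0.4045 -0.403   0.1303  0.0713 73.441 ]
[111 111 113 114 115 121 121 124 125 125 125 127 125 125 126 123 121 113 108  99 107 113 112 112 112 113 111 110 116 112]
edge scene [ 0.5567 -0.2676  0.2832  0.0908  0.6818]
edge scene [  0.4551  -0.2037   0.1066   0.0932 -10.5302]
lip line x= [0.0151 0.6549] 0.00037762932067286276
L [-0.0225  0.1543] 0.1419392613195902 R [-0.0138 -0.1465] -0.15410125773181935
```

```bash
cat >> h.py <<'E'
from scipy.spatial.transform import Rotation as Ro
O=np.array([.565,-.006]);SY=-.0155     # stage origin and yaw
def st(x,y):
    c,s=np.cos(SY),np.sin(SY);return O+[c*x-s*y,s*x+c*y]
def pose():
    s=read_state();M=Ro.from_quat(s['eef_rot']).as_matrix()
    return s['ee_pos'],np.degrees(np.arctan2(M[1,0],M[0,0])),s
def plan(*goals,start=None):
    """goals (x,y,z,yaw deg of tool x mod 180): prints deltas per call"""
    p,th,s=pose()
    if start is not None:p,th=np.array(start[:3],float),start[3]
    else:print('at',p.round(4),'yaw',round(th,2),'w',round(s['width'],4),'F',s['ft_force'].round(1),'t',round(s['time'],2))
    for g in goals:
        g=np.array(g,float);turn=(g[3]-th+90)%180-90;n=1
        while True:
            v=(g[:3]-p)/n;c,si=np.cos(np.radians(th)),np.sin(np.radians(th))
            d=np.array([v[0]*c+v[1]*si,v[0]*si-v[1]*c,-v[2]])/.25
            if abs(d).max()<=1:break
            n+=1
        for i in range(n):
            sp=-turn/180 if i==n-1 else 0
            print('dp',(d).round(4).tolist(),'spin',round(sp,4),'rows>=',int(max(np.linalg.norm(v)/.05,abs(sp)*180/8.59))+1)
        p=g[:3];th+=turn
E
python3 - <<'E'
from h import *
plan((.5663,.365,.12,-6.5),(.5663,.365,.0065,-6.5))
E
```

```text
at [ 0.1994 -0.5922  0.2223] yaw 18.61 w 0.0875 F [ 0.6 -0.6 -0. ] t 0.3
dp [0.6532, -0.7901, 0.1023] spin 0 rows>= 6
dp [0.6532, -0.7901, 0.1023] spin 0 rows>= 6
dp [0.6532, -0.7901, 0.1023] spin 0 rows>= 6
dp [0.6532, -0.7901, 0.1023] spin 0.1395 rows>= 6
dp [0.0, -0.0, 0.454] spin -0.0 rows>= 3
```

Call:
carry_out([
  {"hand": 60,"dp": [0.9,-0.79,0],"spin": 0},
  {"hand": 60,"dp": [0.9,-0.79,0],"spin": 0},
  {"hand": 60,"dp": [0.9,-0.79,0],"spin": 0},
  {"hand": 60,"dp": [0.9,-0.79,0],"spin": 0},
  {"hand": 60,"dp": [0.9,-0.79,0],"spin": 0},
  {"hand": 60,"dp": [0.9,-0.79,0],"spin": 0},
  {"hand": 60,"dp": [0.9,-0.79,0],"spin": 0},
  {"hand": 60,"dp": [0.9,-0.79,0],"spin": 0},
], force=20)

```text
time: 1.1
ee_pos: [0.3502, -0.3327, 0.2228]
eef_rot: [0.987, 0.163, 0.0, 0.0]
ft_force: [-1.2, -0.9, 0.1]
width: 0.06
grip_force: 0.0
```

Call:
carry_out([
  {"hand": 60,"dp": [0.9,-0.79,0],"spin": 0},
  {"hand": 60,"dp": [0.9,-0.79,0],"spin": 0},
  {"hand": 60,"dp": [0.9,-0.79,0],"spin": 0},
  {"hand": 60,"dp": [0.9,-0.79,0],"spin": 0},
  {"hand": 60,"dp": [0.9,-0.79,0],"spin": 0},
  {"hand": 60,"dp": [0.9,-0.79,0],"spin": 0},
  {"hand": 60,"dp": [0.9,-0.79,0],"spin": 0},
  {"hand": 60,"dp": [0.9,-0.79,0],"spin": 0},
])

```text
time: 1.9
ee_pos: [0.5001, -0.075, 0.2222]
eef_rot: [0.987, 0.162, -0.0, -0.0]
ft_force: [-0.4, -0.2, 0.4]
width: 0.0596
grip_force: 0.0
```

Call:
carry_out([
  {"hand": 44,"dp": [0.4,-0.79,0.1],"spin": 0},
  {"hand": 44,"dp": [0.4,-0.79,0.1],"spin": 0},
  {"hand": 44,"dp": [0.4,-0.79,0.1],"spin": 0},
  {"hand": 44,"dp": [0.4,-0.79,0.1],"spin": 0},
  {"hand": 44,"dp": [0.4,-0.79,0.1],"spin": 0},
  {"hand": 44,"dp": [0.4,-0.79,0.1],"spin": 0},
  {"hand": 44,"dp": [0.4,-0.79,0.1],"spin": 0},
])

```text
time: 2.6
ee_pos: [0.5321, 0.1422, 0.1971]
eef_rot: [0.987, 0.16, -0.0, 0.001]
ft_force: [-0.4, -1.7, 0.0]
width: 0.0444
grip_force: 0.0
```

Call:
carry_out([
  {"hand": 44,"dp": [0.4,-0.79,0.1],"spin": 0.139},
  {"hand": 44,"dp": [0.4,-0.79,0.1],"spin": 0.139},
  {"hand": 44,"dp": [0.4,-0.79,0.1],"spin": 0.139},
  {"hand": 44,"dp": [0.4,-0.79,0.1],"spin": 0.139},
  {"hand": 44,"dp": [0.4,-0.79,0.1],"spin": 0.139},
  {"hand": 44,"dp": [0.4,-0.79,0.1],"spin": 0.139},
  {"hand": 44,"dp": [0.4,-0.79,0.1],"spin": 0.139},
  {"hand": 44,"dp": [0.4,-0.79,0.1],"spin": 0.139},
])

```text
time: 3.4
ee_pos: [0.5651, 0.3605, 0.1726]
eef_rot: [0.998, -0.058, 0.001, 0.001]
ft_force: [-0.6, 1.0, 0.6]
width: 0.0438
grip_force: 0.0
```

```bash
python3 - <<'E'
from h import *
plan((.5663,.365,.07,-6.5),(.5663,.365,.0075,-6.5))
E
```

```text
at [0.5651 0.3605 0.1726] yaw -6.64 w 0.0438 F [-0.6  1.   0.6] t 3.4
dp [0.0028, -0.0185, 0.4106] spin -0.0008 rows>= 3
dp [0.0, -0.0, 0.25] spin -0.0 rows>= 2
```

Call:
carry_out([
  {"hand": 40,"dp": [0.003,-0.0185,0.2],"spin": 0},
  {"hand": 40,"dp": [0.003,-0.0185,0.4],"spin": 0},
  {"hand": 40,"dp": [0.003,-0.0185,0.5],"spin": 0},
  {"hand": 40,"dp": [0.003,-0.0185,0.6],"spin": 0},
  {"hand": 40,"dp": [0.003,-0.0185,0.66],"spin": 0},
  {"hand": 40,"dp": [0.003,-0.0185,0.66],"spin": 0},
  {"hand": 40,"dp": [0.003,-0.0185,0.66],"spin": 0},
  {"hand": 15,"dp": [0.003,-0.0185,0.66],"spin": 0},
  {"hand": 15,"dp": [0.003,-0.0185,0.66],"spin": 0},
  {"hand": 15,"dp": [0.003,-0.0185,0.66],"spin": 0},
  {"hand": 15,"dp": [0.003,-0.0185,0.66],"spin": 0},
  {"hand": 15,"dp": [0.003,-0.0185,0.66],"spin": 0},
  {"hand": 15,"dp": [0.003,-0.0185,0.66],"spin": 0},
], force=25)

```text
time: 4.7
ee_pos: [0.5652, 0.3682, 0.0085]
eef_rot: [0.998, -0.056, 0.001, -0.0]
ft_force: [-1.4, -2.0, 6.7]
width: 0.0238
grip_force: 25.0
```

```bash
python3 - <<'E'
from h import *
# 60_a: to stage y=+88, first 8 mm short of lip, then down
p=pose()[0]
yaw=np.degrees(SY);a=st(52,88) if 0 else st(.052,.088)
plan((*p[:2],.12,-6.6),(*a,.12,yaw),(*a,.036,yaw))
E
```

```text
at [0.5652 0.3682 0.0085] yaw -6.43 w 0.0238 F [-1.4 -2.   6.7] t 4.7
dp [0.0, -0.0, -0.4461] spin 0.001 rows>= 3
dp [0.1716, 0.5581, -0.0] spin 0 rows>= 3
dp [0.1716, 0.5581, -0.0] spin -0.0317 rows>= 3
dp [0.0, -0.0, 0.336] spin -0.0 rows>= 2
```

Call:
carry_out([
  {"hand": 15,"dp": [0,0,-0.2],"spin": 0},
  {"hand": 15,"dp": [0,0,-0.446],"spin": 0},
  {"hand": 15,"dp": [0.05,0.15,-0.446],"spin": 0},
  {"hand": 15,"dp": [0.1,0.35,-0.446],"spin": 0},
  {"hand": 15,"dp": [0.172,0.558,-0.446],"spin": 0},
  {"hand": 15,"dp": [0.172,0.558,-0.446],"spin": 0},
  {"hand": 15,"dp": [0.172,0.558,-0.446],"spin": 0},
])

```text
time: 5.4
ee_pos: [0.5926, 0.2224, 0.119]
eef_rot: [0.998, -0.058, 0.0, 0.0]
ft_force: [-0.5, 0.1, -1.7]
width: 0.0238
grip_force: 2.5
```

Call:
carry_out([
  {"hand": 15,"dp": [0.06,0.19,0],"spin": -0.03},
  {"hand": 15,"dp": [0.12,0.38,0],"spin": -0.03},
  {"hand": 15,"dp": [0.172,0.558,0],"spin": -0.03},
  {"hand": 15,"dp": [0.172,0.558,0.15],"spin": -0.03},
  {"hand": 15,"dp": [0.172,0.558,0.28],"spin": -0.03},
  {"hand": 15,"dp": [0.172,0.558,0.28],"spin": -0.03},
  {"hand": 15,"dp": [0.172,0.558,0.28],"spin": -0.03},
  {"hand": 15,"dp": [0.172,0.558,0.28],"spin": -0.03},
])

```text
time: 6.2
ee_pos: [0.6201, 0.0832, 0.0512]
eef_rot: [1.0, -0.008, 0.001, -0.0]
ft_force: [0.4, 0.2, -0.6]
width: 0.0241
grip_force: 25.0
```

```bash
python3 - <<'E'
from h import *
yaw=np.degrees(SY);a=st(.052,.088);b=st(.072,.088)
print(a,b,yaw)
plan((*a,.036,yaw),(*b,.036,yaw))
T=camera('top')
cv2.imwrite('pics/p1.png',cv2.resize(cv2.cvtColor(T,cv2.COLOR_RGB2BGR)[120:280,130:400],None,fx=2.9,fy=2.9,interpolation=cv2.INTER_CUBIC))
E
```

```text
[0.6183577  0.08118346] [0.6383553  0.08087347] -0.888084582452776
at [0.6201 0.0832 0.0512] yaw -0.91 w 0.0241 F [ 0.4  0.2 -0.6] t 6.2
dp [-0.0067, 0.0082, 0.0606] spin -0.0001 rows>= 1
dp [0.08, 0.0, -0.0] spin -0.0 rows>= 1
```

View pics/p1.png

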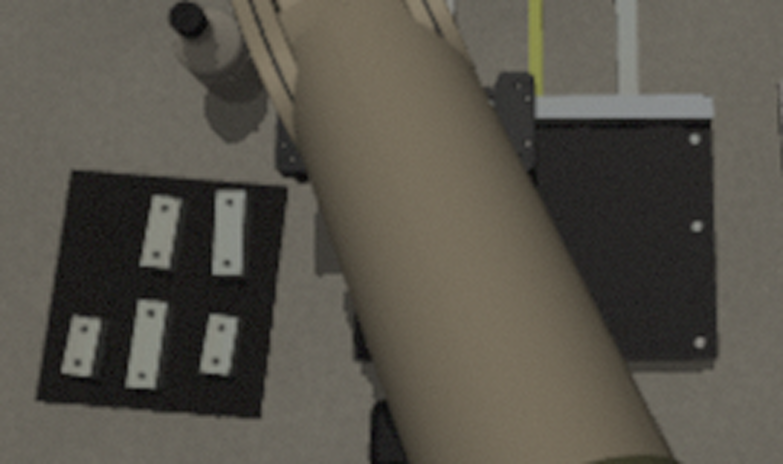

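The arm hides the stage in this view. The mat shows five spacers, and 60_b is still at about crop (160,232). The grip dipped during the carry but is holding again.

Call:
carry_out([
  {"hand": 15,"dp": [-0.007,0.008,0.01],"spin": 0},
  {"hand": 15,"dp": [-0.007,0.008,0.02],"spin": 0},
  {"hand": 15,"dp": [-0.007,0.008,0.03],"spin": 0},
  {"hand": 15,"dp": [-0.007,0.008,0.03],"spin": 0},
])

```text
time: 6.65
ee_pos: [0.617, 0.0794, 0.0412]
eef_rot: [1.0, -0.009, -0.0, 0.0]
ft_force: [-0.3, 0.5, -0.8]
width: 0.0239
grip_force: 25.0
```

Call:
carry_out([
  {"hand": 15,"dp": [0,0,0.01],"spin": 0},
  {"hand": 15,"dp": [0,0,0.02],"spin": 0},
  {"hand": 15,"dp": [0,0,0.026],"spin": 0},
  {"hand": 15,"dp": [0,0,0.026],"spin": 0},
])

```text
time: 7.05
ee_pos: [0.6171, 0.0794, 0.0355]
eef_rot: [1.0, -0.009, -0.0, 0.0]
ft_force: [-3.7, -0.5, 5.5]
width: 0.0234
grip_force: 25.0
```

```bash
python3 - <<'E'
from h import *
plan(start=None)
S=camera('scene')
cv2.imwrite('pics/p2.png',cv2.resize(cv2.cvtColor(S,cv2.COLOR_RGB2BGR)[140:280,240:480],None,fx=3.3,fy=3.3,interpolation=cv2.INTER_CUBIC))
E
```

```text
at [0.6171 0.0794 0.0355] yaw -1.02 w 0.0234 F [-3.7 -0.5  5.5] t 7.05
```

View pics/p2.png

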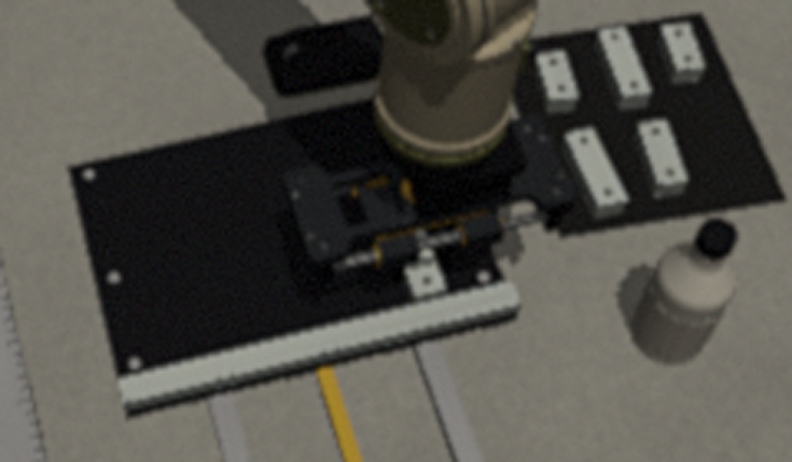

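The spacer rests on the stage in the hand, its end just short of the lip at crop (427,290). I'll slide it to the lip.

Call:
carry_out([
  {"hand": 15,"dp": [0.01,0,0],"spin": 0},
  {"hand": 15,"dp": [0.02,0,0],"spin": 0},
  {"hand": 15,"dp": [0.024,0,0],"spin": 0},
  {"hand": 15,"dp": [0.024,0,0],"spin": 0},
])

```text
time: 7.5
ee_pos: [0.6209, 0.0796, 0.0355]
eef_rot: [1.0, -0.009, -0.002, 0.001]
ft_force: [-14.7, -2.0, 16.4]
width: 0.0236
grip_force: 25.0
```

Call:
carry_out([
  {"hand": 15,"dp": [0.004,0,0],"spin": 0},
  {"hand": 15,"dp": [0.008,0,0],"spin": 0},
  {"hand": 15,"dp": [0.008,0,0],"spin": 0},
])

```text
time: 7.8
ee_pos: [0.6212, 0.0796, 0.0354]
eef_rot: [1.0, -0.008, -0.004, 0.001]
ft_force: [-24.2, -2.0, 21.9]
width: 0.0238
grip_force: 25.0
```

Call:
carry_out([
  {"hand": 15,"dp": [0.004,0,0],"spin": 0},
  {"hand": 15,"dp": [0.008,0,0],"spin": 0},
  {"hand": 15,"dp": [0.008,0,0],"spin": 0},
])

```text
time: 8.1
ee_pos: [0.6218, 0.0796, 0.035]
eef_rot: [1.0, -0.008, -0.006, 0.001]
ft_force: [-28.7, -2.8, 24.0]
width: 0.0241
grip_force: 25.0
```

Call:
carry_out([
  {"hand": 15,"dp": [-0.018,0,0],"spin": 0},
  {"hand": 15,"dp": [-0.018,0,0],"spin": 0},
  {"hand": 34,"dp": [-0.018,0,0],"spin": 0},
  {"hand": 40,"dp": [-0.018,0,0],"spin": 0},
  {"hand": 40,"dp": [-0.018,0,0],"spin": 0},
  {"hand": 40,"dp": [-0.018,0,-0.2],"spin": 0},
  {"hand": 40,"dp": [-0.018,0,-0.4],"spin": 0},
  {"hand": 40,"dp": [-0.5,-0.5,-0.6],"spin": 0},
  {"hand": 40,"dp": [-0.5,-0.9,-0.6],"spin": 0},
  {"hand": 40,"dp": [-0.5,-0.9,-0.6],"spin": 0},
  {"hand": 40,"dp": [-0.5,-0.9,-0.6],"spin": 0},
  {"hand": 40,"dp": [-0.5,-0.9,-0.6],"spin": 0},
])

```text
time: 9.3
ee_pos: [0.5104, 0.2967, 0.1835]
eef_rot: [1.0, -0.009, 0.0, -0.0]
ft_force: [0.5, 0.4, -0.2]
width: 0.0398
grip_force: 0.0
```

```bash
python3 - <<'E'
from h import *
np.set_printoptions(precision=4,suppress=True,linewidth=150)
plan()
T=camera('top');S=camera('scene')
for b in blobs(T,(254,164,376,240),90,40,700): print(rect('top',b,.05),b.mean(0))
for b in blobs(T,(145,178,232,264),110,60,500): print('mat',rect('top',b,.023))
for b in blobs(S,(300,190,396,250),90,40,700): print('sc',rect('scene',b,.05),b.mean(0))
cv2.imwrite('pics/p3.png',cv2.resize(cv2.cvtColor(T,cv2.COLOR_RGB2BGR)[140:200,240:320],None,fx=8,fy=8,interpolation=cv2.INTER_CUBIC))
E
```

```text
at [0.5104 0.2967 0.1835] yaw -1.04 w 0.0398 F [ 0.5  0.4 -0.2] t 9.3
[ 0.6186  0.0806  0.0522  0.0242 -1.4569] [277.3172 174.1091]
mat [ 0.4787  0.3709  0.0345  0.0236 -8.7863]
mat [ 0.4781  0.2567  0.0328  0.0241 -9.8766]
mat [ 0.4805  0.3171  0.0402  0.0237 -6.0611]
mat [ 0.5648  0.2523  0.0709  0.0241 -0.9142]
sc [ 0.6877  0.031   0.0402  0.0105 73.5194] [356.875 247.375]
sc [ 0.6934  0.0889  0.0694  0.0325 73.5128] [380.75 243.25]
```

View pics/p3.png

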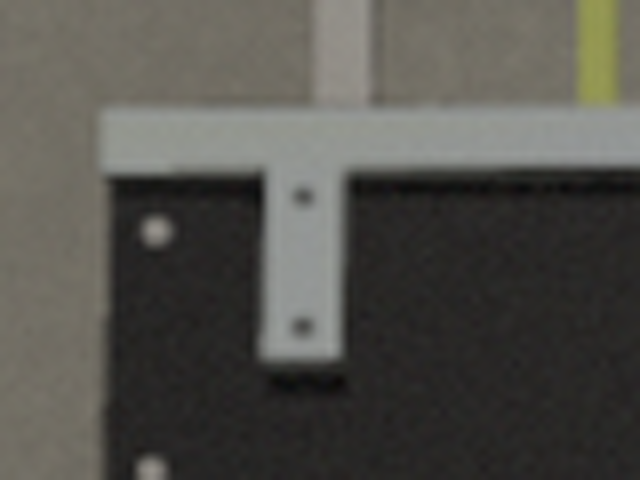

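The spacer sits against the lip, with its near end at crop row 358 (image row about 185). What I took for the lip's base was its top edge, so the stage centre is about 4 mm nearer, and I'll correct it. Next is 60_b.

```bash
sed -i 's/O=np.array(\[.565,-.006\])/O=np.array([.561,-.006])/' h.py; python3 - <<'E'
from h import *
plan((.567,.310,.07,-7.6),(.567,.310,.0075,-7.6))
yaw=np.degrees(SY);a=st(.052,-.088)
print(a);plan((.567,.31,.12,-7.6),(*a,.12,yaw),(*a,.0355,yaw),start=(.567,.31,.0075,-7.6))
E
```

```text
at [0.507  0.3035 0.1848] yaw -0.39 w 0.04 F [-0.4  0.3 -0.6] t 9.4
dp [0.2397, -0.0278, 0.4592] spin 0.04 rows>= 3
dp [0.0, -0.0, 0.25] spin -0.0 rows>= 2
[ 0.61162981 -0.0947954 ]
dp [0.0, -0.0, -0.45] spin -0.0 rows>= 3
dp [0.1955, 0.7907, -0.0] spin 0 rows>= 5
dp [0.1955, 0.7907, -0.0] spin -0.0373 rows>= 5
dp [0.0, -0.0, 0.338] spin -0.0 rows>= 2
```

Call:
carry_out([
  {"hand": 40,"dp": [0.24,-0.028,0.1],"spin": 0.04},
  {"hand": 40,"dp": [0.24,-0.028,0.3],"spin": 0.04},
  {"hand": 40,"dp": [0.24,-0.028,0.46],"spin": 0.04},
  {"hand": 40,"dp": [0.24,-0.028,0.46],"spin": 0.04},
  {"hand": 40,"dp": [0.24,-0.028,0.46],"spin": 0.04},
  {"hand": 40,"dp": [0.24,-0.028,0.46],"spin": 0.04},
])

```text
time: 10.0
ee_pos: [0.5724, 0.3023, 0.0711]
eef_rot: [0.997, -0.071, 0.002, -0.001]
ft_force: [0.3, 0.4, 0.5]
width: 0.0402
grip_force: 0.0
```

```bash
python3 - <<'E'
from h import *
plan((.567,.310,.0075,-7.6))
E
```

```text
at [0.5724 0.3023 0.0711] yaw -8.19 w 0.0402 F [0.3 0.4 0.5] t 10.0
dp [-0.0257, -0.0276, 0.2545] spin -0.0033 rows>= 2
```

Call:
carry_out([
  {"hand": 40,"dp": [-0.02,-0.02,0],"spin": 0},
  {"hand": 40,"dp": [-0.02,-0.02,0],"spin": 0},
  {"hand": 40,"dp": [-0.02,-0.02,0],"spin": 0},
  {"hand": 40,"dp": [-0.02,-0.02,0],"spin": 0},
  {"hand": 40,"dp": [-0.02,-0.02,0],"spin": 0},
  {"hand": 40,"dp": [-0.02,-0.02,0],"spin": 0},
])

```text
time: 10.6
ee_pos: [0.567, 0.3066, 0.0678]
eef_rot: [0.997, -0.072, -0.0, 0.0]
ft_force: [0.3, -0.1, -0.6]
width: 0.0395
grip_force: 0.0
```

```bash
python3 - <<'E'
from h import *
plan((.567,.310,.0075,-7.6))
E
```

```text
at [0.567  0.3066 0.0678] yaw -8.22 w 0.0395 F [ 0.3 -0.1 -0.6] t 10.6
dp [-0.0021, -0.0136, 0.2413] spin -0.0035 rows>= 2
```

Call:
carry_out([
  {"hand": 40,"dp": [-0.002,-0.013,0.05],"spin": -0.003},
  {"hand": 40,"dp": [-0.002,-0.013,0.1],"spin": -0.003},
  {"hand": 40,"dp": [-0.002,-0.013,0.18],"spin": -0.003},
  {"hand": 40,"dp": [-0.002,-0.013,0.24],"spin": -0.003},
  {"hand": 40,"dp": [-0.002,-0.013,0.24],"spin": -0.003},
  {"hand": 40,"dp": [-0.002,-0.013,0.24],"spin": -0.003},
  {"hand": 15,"dp": [-0.002,-0.013,0.24],"spin": -0.003},
  {"hand": 15,"dp": [-0.002,-0.013,0.24],"spin": -0.003},
  {"hand": 15,"dp": [-0.002,-0.013,0.24],"spin": -0.003},
  {"hand": 15,"dp": [-0.002,-0.013,0.24],"spin": -0.003},
  {"hand": 15,"dp": [-0.002,-0.013,0.24],"spin": -0.003},
], force=30)

```text
time: 11.7
ee_pos: [0.5672, 0.31, 0.0083]
eef_rot: [0.998, -0.067, 0.0, 0.0]
ft_force: [-0.1, -1.7, 3.5]
width: 0.0236
grip_force: 30.0
```

Call:
carry_out([
  {"hand": 15,"dp": [0,0,-0.15],"spin": 0},
  {"hand": 15,"dp": [0,0,-0.3],"spin": 0},
  {"hand": 15,"dp": [0,0,-0.45],"spin": 0},
  {"hand": 15,"dp": [0.05,0.2,-0.45],"spin": 0},
  {"hand": 15,"dp": [0.1,0.4,-0.45],"spin": 0},
  {"hand": 15,"dp": [0.15,0.6,-0.45],"spin": 0},
  {"hand": 15,"dp": [0.195,0.79,-0.45],"spin": 0},
  {"hand": 15,"dp": [0.195,0.79,-0.45],"spin": 0},
  {"hand": 15,"dp": [0.195,0.79,-0.45],"spin": 0},
])

```text
time: 12.6
ee_pos: [0.5891, 0.1058, 0.1203]
eef_rot: [0.998, -0.069, -0.0, 0.0]
ft_force: [-0.6, 0.4, -0.6]
width: 0.0235
grip_force: 30.0
```

Call:
carry_out([
  {"hand": 15,"dp": [0.05,0.2,0],"spin": -0.037},
  {"hand": 15,"dp": [0.1,0.4,0],"spin": -0.037},
  {"hand": 15,"dp": [0.15,0.6,0],"spin": -0.037},
  {"hand": 15,"dp": [0.195,0.79,0],"spin": -0.037},
  {"hand": 15,"dp": [0.195,0.79,0.1],"spin": -0.037},
  {"hand": 15,"dp": [0.195,0.79,0.25],"spin": -0.037},
  {"hand": 15,"dp": [0.195,0.79,0.25],"spin": -0.037},
  {"hand": 15,"dp": [0.195,0.79,0.25],"spin": -0.037},
  {"hand": 15,"dp": [0.195,0.79,0.25],"spin": -0.037},
  {"hand": 15,"dp": [0.195,0.79,0.25],"spin": -0.037},
])

```text
time: 13.6
ee_pos: [0.6121, -0.0937, 0.0599]
eef_rot: [1.0, -0.008, 0.001, 0.0]
ft_force: [-0.5, -0.0, -0.7]
width: 0.0236
grip_force: 30.0
```

```bash
python3 - <<'E'
from h import *
yaw=np.degrees(SY);a=st(.052,-.088);plan((*a,.0355,yaw))
E
```

```text
at [ 0.6121 -0.0937  0.0599] yaw -0.95 w 0.0236 F [-0.5 -0.  -0.7] t 13.6
dp [-0.0018, 0.0044, 0.0977] spin -0.0003 rows>= 1
```

Call:
carry_out([
  {"hand": 15,"dp": [0,0.004,0.04],"spin": 0},
  {"hand": 15,"dp": [0,0.004,0.08],"spin": 0},
  {"hand": 15,"dp": [0,0.004,0.096],"spin": 0},
  {"hand": 15,"dp": [0,0.004,0.096],"spin": 0},
  {"hand": 15,"dp": [0,0.004,0.096],"spin": 0},
  {"hand": 15,"dp": [0.01,0.004,0.096],"spin": 0},
  {"hand": 15,"dp": [0.02,0.004,0.096],"spin": 0},
  {"hand": 15,"dp": [0.03,0.004,0.096],"spin": 0},
  {"hand": 15,"dp": [0.03,0.004,0.096],"spin": 0},
  {"hand": 15,"dp": [0.03,0.004,0.096],"spin": 0},
])

```text
time: 14.6
ee_pos: [0.617, -0.0958, 0.035]
eef_rot: [1.0, -0.009, -0.002, 0.001]
ft_force: [-14.0, 0.8, 21.7]
width: 0.0236
grip_force: 30.0
```

Call:
carry_out([
  {"hand": 15,"dp": [0.008,0,0],"spin": 0},
  {"hand": 15,"dp": [0.008,0,0],"spin": 0},
  {"hand": 15,"dp": [0.008,0,0],"spin": 0},
])

```text
time: 14.9
ee_pos: [0.6189, -0.0959, 0.035]
eef_rot: [1.0, -0.009, -0.002, 0.001]
ft_force: [-15.5, 0.2, 22.0]
width: 0.0239
grip_force: 30.0
```

Call:
carry_out([
  {"hand": 15,"dp": [0,0,-0.006],"spin": 0},
  {"hand": 15,"dp": [0.006,0,-0.006],"spin": 0},
  {"hand": 15,"dp": [0.006,0,-0.006],"spin": 0},
  {"hand": 15,"dp": [0.006,0,-0.006],"spin": 0},
])

```text
time: 15.3
ee_pos: [0.6202, -0.0958, 0.035]
eef_rot: [1.0, -0.009, -0.002, 0.0]
ft_force: [-10.3, 0.6, 9.8]
width: 0.0239
grip_force: 30.0
```

Call:
carry_out([
  {"hand": 15,"dp": [0.008,0,0],"spin": 0},
  {"hand": 15,"dp": [0.008,0,0],"spin": 0},
  {"hand": 15,"dp": [0.008,0,0],"spin": 0},
])

```text
time: 15.6
ee_pos: [0.6203, -0.0958, 0.035]
eef_rot: [1.0, -0.009, -0.004, 0.0]
ft_force: [-20.9, 1.1, 18.6]
width: 0.0235
grip_force: 30.0
```

Call:
carry_out([
  {"hand": 15,"dp": [-0.012,0,-0.006],"spin": 0},
  {"hand": 15,"dp": [-0.012,0,-0.006],"spin": 0},
  {"hand": 34,"dp": [-0.012,0,-0.006],"spin": 0},
  {"hand": 40,"dp": [-0.012,0,-0.006],"spin": 0},
  {"hand": 40,"dp": [-0.012,0,-0.006],"spin": 0},
  {"hand": 40,"dp": [-0.012,0,-0.15],"spin": 0},
  {"hand": 40,"dp": [-0.012,0,-0.3],"spin": 0},
  {"hand": 60,"dp": [-0.1,0.3,-0.3],"spin": -0.009},
  {"hand": 60,"dp": [-0.24,0.58,-0.3],"spin": -0.009},
  {"hand": 60,"dp": [-0.24,0.58,-0.3],"spin": -0.009},
  {"hand": 60,"dp": [-0.24,0.58,-0.3],"spin": -0.009},
  {"hand": 60,"dp": [-0.24,0.58,-0.3],"spin": -0.009},
  {"hand": 60,"dp": [-0.24,0.58,-0.3],"spin": -0.009},
  {"hand": 60,"dp": [-0.24,0.58,-0.3],"spin": -0.009},
])

```text
time: 17.0
ee_pos: [0.5623, -0.2374, 0.1105]
eef_rot: [1.0, 0.007, 0.0, -0.0]
ft_force: [0.5, 0.2, 0.6]
width: 0.0597
grip_force: 0.0
```

```bash
python3 - <<'E'
from h import *
np.set_printoptions(precision=4,suppress=True,linewidth=150)
plan((.5605,-.2406,.002,.74))
T=camera('top')
for r in ((254,165,300,240),(330,165,376,240)):
  for b in blobs(T,r,90,100,700): print(rect('top',b,.05),b.mean(0), plane('top',b,.05)[:,:2].round(4).tolist())
cv2.imwrite('pics/p4.png',cv2.resize(cv2.cvtColor(T,cv2.COLOR_RGB2BGR)[140:260,240:430],None,fx=4.2,fy=4.2,interpolation=cv2.INTER_CUBIC))
E
```

```text
at [ 0.5623 -0.2374  0.1105] yaw 0.78 w 0.0597 F [0.5 0.2 0.6] t 17.0
dp [-0.0072, 0.0126, 0.434] spin 0.0002 rows>= 3
[ 0.6173  0.0807  0.0497  0.0242 -1.4274] [277.3042 174.6149] [[0.5931, 0.0933], [0.6428, 0.0922], [0.6416, 0.0679], [0.5919, 0.0693]]
[ 0.6135 -0.0951  0.0493  0.0246 -0.0786] [350.5517 174.4782] [[0.6381, -0.0828], [0.6383, -0.1075], [0.589, -0.1074], [0.5888, -0.0828]]
```

View pics/p4.png

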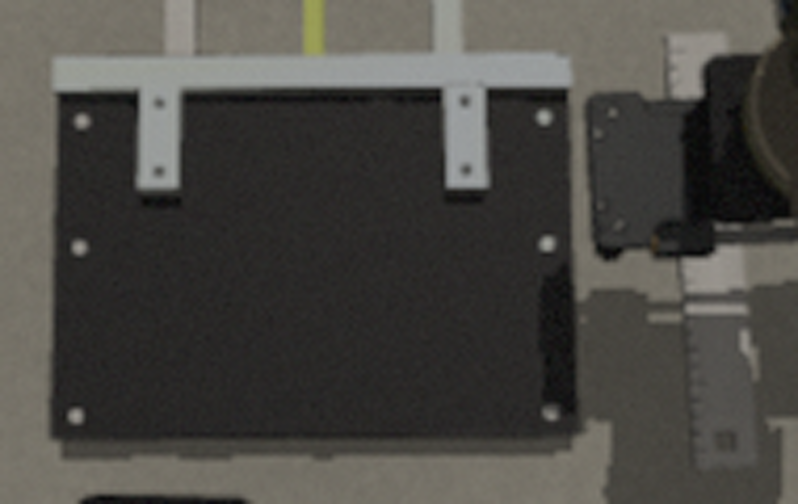

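Both spacers are against the lip, with near ends at crop (158,188) and (467,188). Now the straightedge.

Call:
carry_out([
  {"hand": 60,"dp": [-0.007,0.0126,0.1],"spin": 0},
  {"hand": 60,"dp": [-0.007,0.0126,0.2],"spin": 0},
  {"hand": 60,"dp": [-0.007,0.0126,0.3],"spin": 0},
  {"hand": 60,"dp": [-0.007,0.0126,0.37],"spin": 0},
  {"hand": 60,"dp": [-0.007,0.0126,0.41],"spin": 0},
  {"hand": 60,"dp": [-0.007,0.0126,0.43],"spin": 0},
  {"hand": 60,"dp": [-0.007,0.0126,0.43],"spin": 0},
  {"hand": 60,"dp": [-0.007,0.0126,0.43],"spin": 0},
  {"hand": 28,"dp": [-0.007,0.0126,0.43],"spin": 0},
  {"hand": 28,"dp": [-0.007,0.0126,0.43],"spin": 0},
  {"hand": 28,"dp": [-0.007,0.0126,0.43],"spin": 0},
  {"hand": 28,"dp": [-0.007,0.0126,0.43],"spin": 0},
  {"hand": 28,"dp": [-0.007,0.0126,0.43],"spin": 0},
  {"hand": 28,"dp": [-0.007,0.0126,0.43],"spin": 0},
], force=45)

```text
time: 18.45
ee_pos: [0.5597, -0.2421, 0.0032]
eef_rot: [1.0, 0.006, 0.0, -0.0]
ft_force: [-1.5, 4.5, 5.1]
width: 0.0352
grip_force: 45.0
```

```bash
python3 - <<'E'
from h import *
p,th,s=pose();print(s['joint_positions'].round(2))
a=st(.003,0);yaw=np.degrees(SY)
plan((*p[:2],.13,th),(*a,.13,th),(*a,.13,89.11),(*a,.036,89.11))
E
```

```text
[ 0.67  0.55 -0.43  1.69  0.27  0.96 -1.41]
at [ 0.5597 -0.2421  0.0032] yaw 0.64 w 0.0352 F [-1.5  4.5  5.1] t 18.45
dp [0.0, 0.0, -0.5073] spin -0.0 rows>= 3
dp [0.0275, -0.944, -0.0] spin -0.0 rows>= 5
dp [0.0, 0.0, -0.0] spin -0.4915 rows>= 11
dp [0.0, 0.0, 0.376] spin -0.0 rows>= 2
```

Call:
carry_out([
  {"hand": 28,"dp": [0,0,-0.1],"spin": 0},
  {"hand": 28,"dp": [0,0,-0.25],"spin": 0},
  {"hand": 28,"dp": [0,0,-0.4],"spin": 0},
  {"hand": 28,"dp": [0,0,-0.508],"spin": 0},
  {"hand": 28,"dp": [0,-0.2,-0.508],"spin": 0},
  {"hand": 28,"dp": [0,-0.35,-0.508],"spin": 0},
  {"hand": 28,"dp": [0,-0.5,-0.508],"spin": 0},
  {"hand": 28,"dp": [0,-0.65,-0.508],"spin": 0},
  {"hand": 28,"dp": [0,-0.8,-0.508],"spin": 0},
  {"hand": 28,"dp": [0.027,-0.944,-0.508],"spin": 0},
  {"hand": 28,"dp": [0.027,-0.944,-0.508],"spin": 0},
  {"hand": 28,"dp": [0.027,-0.944,-0.508],"spin": 0},
])

```text
time: 19.65
ee_pos: [0.5633, -0.0062, 0.1291]
eef_rot: [1.0, 0.006, -0.001, 0.0]
ft_force: [0.1, -2.2, -6.2]
width: 0.0354
grip_force: 45.0
```

Call:
carry_out([
  {"hand": 28,"dp": [0,0,0],"spin": -0.04},
  {"hand": 28,"dp": [0,0,0],"spin": -0.08},
  {"hand": 28,"dp": [0,0,0],"spin": -0.12},
  {"hand": 28,"dp": [0,0,0],"spin": -0.16},
  {"hand": 28,"dp": [0,0,0],"spin": -0.2},
  {"hand": 28,"dp": [0,0,0],"spin": -0.24},
  {"hand": 28,"dp": [0,0,0],"spin": -0.28},
  {"hand": 28,"dp": [0,0,0],"spin": -0.32},
  {"hand": 28,"dp": [0,0,0],"spin": -0.36},
  {"hand": 28,"dp": [0,0,0],"spin": -0.4},
  {"hand": 28,"dp": [0,0,0],"spin": -0.44},
  {"hand": 28,"dp": [0,0,0],"spin": -0.47},
  {"hand": 28,"dp": [0,0,0],"spin": -0.49},
  {"hand": 28,"dp": [0,0,0],"spin": -0.49},
  {"hand": 28,"dp": [0,0,0],"spin": -0.49},
  {"hand": 28,"dp": [0,0,0],"spin": -0.49},
  {"hand": 28,"dp": [0,0,0],"spin": -0.49},
])

```text
time: 21.35
ee_pos: [0.5637, -0.0069, 0.1298]
eef_rot: [0.715, 0.699, -0.0, 0.0]
ft_force: [0.3, -0.2, -5.2]
width: 0.0349
grip_force: 45.0
```

```bash
python3 - <<'E'
from h import *
p,th,s=pose();print(s['joint_positions'].round(2),s['grip_force'])
a=st(.003,0)
plan((*a,.045,89.11))
S=camera('scene')
cv2.imwrite('pics/p5.png',cv2.resize(cv2.cvtColor(S,cv2.COLOR_RGB2BGR)[130:290,220:450],None,fx=3.4,fy=3.4,interpolation=cv2.INTER_CUBIC))
E
```

```text
[ 0.62  0.39 -0.83  1.71  0.31  1.18 -0.32] 44.9958461523056
at [ 0.5637 -0.0069  0.1298] yaw 88.74 w 0.0349 F [ 0.3 -0.2 -5.2] t 21.35
dp [0.0036, 0.0009, 0.3393] spin -0.0021 rows>= 2
```

View pics/p5.png

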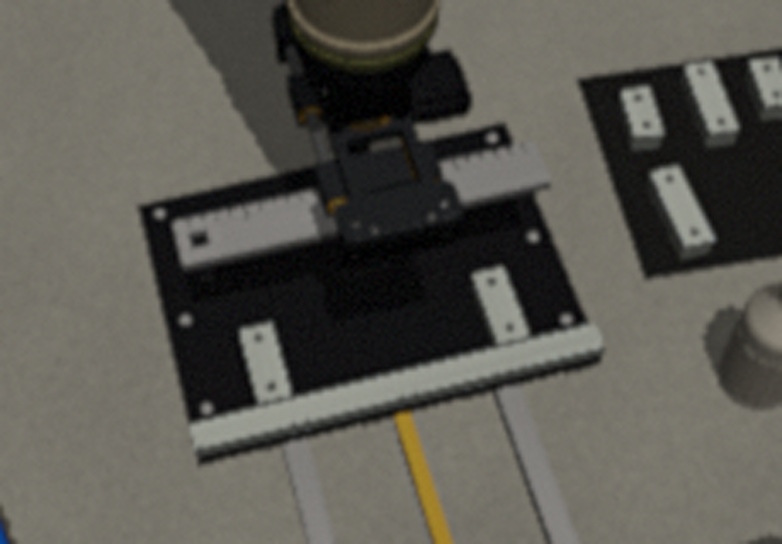

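The straightedge is held level over the stage between the screws. Both spacers are still at the lip, at crop (265,360) and (500,305). I'll lower it and push gently onto them.

Call:
carry_out([
  {"hand": 28,"dp": [0.0036,0,0.1],"spin": -0.002},
  {"hand": 28,"dp": [0.0036,0,0.2],"spin": -0.002},
  {"hand": 28,"dp": [0.0036,0,0.28],"spin": -0.002},
  {"hand": 28,"dp": [0.0036,0,0.33],"spin": -0.002},
  {"hand": 28,"dp": [0.0036,0,0.36],"spin": -0.002},
  {"hand": 28,"dp": [0.0036,0,0.38],"spin": -0.002},
  {"hand": 28,"dp": [0.0036,0,0.386],"spin": -0.002},
  {"hand": 28,"dp": [0.0036,0,0.386],"spin": -0.002},
  {"hand": 28,"dp": [0.0036,0,0.386],"spin": -0.002},
  {"hand": 28,"dp": [0.0036,0,0.386],"spin": -0.002},
])

```text
time: 22.4
ee_pos: [0.5642, -0.0058, 0.034]
eef_rot: [0.712, 0.702, 0.0, 0.0]
ft_force: [0.8, -0.3, -6.2]
width: 0.035
grip_force: 45.0
```

Call:
carry_out([
  {"hand": 28,"dp": [0,0.01,0],"spin": 0},
  {"hand": 28,"dp": [0,0.02,0],"spin": 0},
  {"hand": 28,"dp": [0,0.03,0],"spin": 0},
  {"hand": 28,"dp": [0,0.03,0],"spin": 0},
  {"hand": 28,"dp": [0,0.03,0],"spin": 0},
])

```text
time: 22.9
ee_pos: [0.5714, -0.0059, 0.0334]
eef_rot: [0.712, 0.702, 0.0, -0.0]
ft_force: [0.9, -0.8, -6.2]
width: 0.0351
grip_force: 45.0
```

Call:
carry_out([
  {"hand": 28,"dp": [0,0,0.006],"spin": 0},
  {"hand": 28,"dp": [0,0,0.006],"spin": 0},
  {"hand": 28,"dp": [0,0.006,0.006],"spin": 0},
  {"hand": 28,"dp": [0,0.006,0.006],"spin": 0},
])

```text
time: 23.3
ee_pos: [0.5715, -0.0058, 0.0331]
eef_rot: [0.712, 0.702, -0.002, -0.001]
ft_force: [-14.4, -2.1, 17.2]
width: 0.0348
grip_force: 45.0
```

Call:
carry_out([
  {"hand": 28,"dp": [0,0.006,0],"spin": 0},
  {"hand": 28,"dp": [0,0.006,0],"spin": 0},
  {"hand": 28,"dp": [0,0.006,0],"spin": 0},
])

```text
time: 23.6
ee_pos: [0.5726, -0.0058, 0.0331]
eef_rot: [0.712, 0.702, -0.002, -0.001]
ft_force: [-15.7, -0.8, 18.2]
width: 0.0349
grip_force: 45.0
```

Call:
carry_out([
  {"hand": 28,"dp": [0,0.006,0],"spin": 0},
  {"hand": 28,"dp": [0,0.006,0],"spin": 0},
  {"hand": 28,"dp": [0,0.006,0],"spin": 0},
])

```text
time: 23.9
ee_pos: [0.5739, -0.0057, 0.0331]
eef_rot: [0.712, 0.702, -0.002, -0.001]
ft_force: [-17.1, -1.0, 19.0]
width: 0.0352
grip_force: 45.0
```

Call:
carry_out([
  {"hand": 28,"dp": [0,0,-0.005],"spin": 0},
  {"hand": 28,"dp": [0,0.004,-0.005],"spin": 0},
  {"hand": 28,"dp": [0,0.004,-0.005],"spin": 0},
  {"hand": 28,"dp": [0,0.004,-0.005],"spin": 0},
])

```text
time: 24.3
ee_pos: [0.574, -0.0057, 0.0331]
eef_rot: [0.712, 0.702, -0.002, -0.002]
ft_force: [-15.4, -0.9, 10.6]
width: 0.0351
grip_force: 45.0
```

Call:
carry_out([
  {"hand": 28,"dp": [0,0.005,0],"spin": 0},
  {"hand": 28,"dp": [0,0.005,0],"spin": 0},
  {"hand": 28,"dp": [0,0.005,0],"spin": 0},
])

```text
time: 24.6
ee_pos: [0.5741, -0.0057, 0.0331]
eef_rot: [0.712, 0.702, -0.004, -0.002]
ft_force: [-21.4, 0.0, 15.9]
width: 0.0351
grip_force: 45.1
```

Call:
carry_out([
  {"hand": 28,"dp": [0,0.005,0],"spin": 0},
  {"hand": 28,"dp": [0,0.005,0],"spin": 0},
  {"hand": 28,"dp": [0,0.005,0],"spin": 0},
])

```text
time: 24.9
ee_pos: [0.5741, -0.0057, 0.0331]
eef_rot: [0.712, 0.702, -0.005, -0.003]
ft_force: [-28.6, -0.2, 22.3]
width: 0.0351
grip_force: 45.1
```

```bash
python3 - <<'E'
from h import *
plan()
S=camera('scene')
cv2.imwrite('pics/p6.png',cv2.resize(cv2.cvtColor(S,cv2.COLOR_RGB2BGR)[160:270,250:410],None,fx=5,fy=5,interpolation=cv2.INTER_CUBIC))
E
```

```text
at [ 0.5741 -0.0057  0.0331] yaw 89.2 w 0.0351 F [-28.6  -0.2  22.3] t 24.9
```

View pics/p6.png

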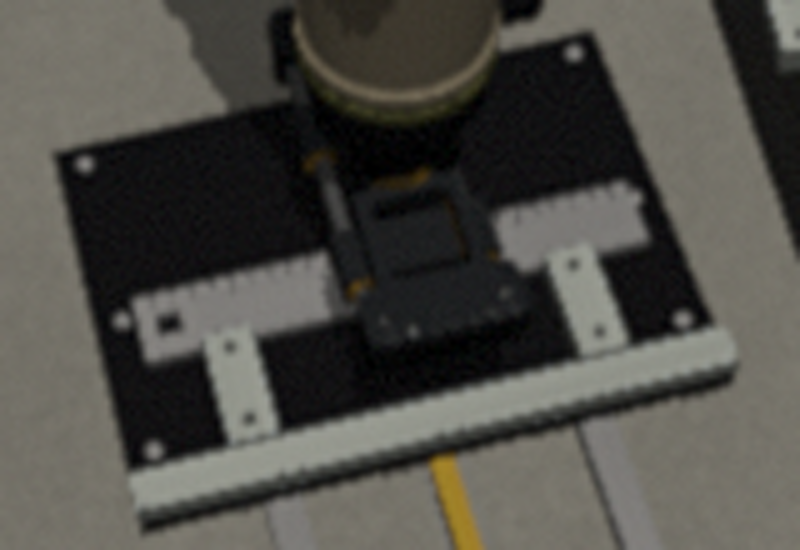

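The straightedge lies across both spacers' ends, with contacts at crop (232,335) and (573,250), and it hit a hard stop. I'll ease off, release and check.

Call:
carry_out([
  {"hand": 28,"dp": [0,-0.013,-0.004],"spin": 0},
  {"hand": 28,"dp": [0,-0.013,-0.004],"spin": 0},
  {"hand": 45,"dp": [0,-0.013,-0.004],"spin": 0},
  {"hand": 54,"dp": [0,-0.013,-0.004],"spin": 0},
  {"hand": 54,"dp": [0,-0.013,-0.004],"spin": 0},
  {"hand": 54,"dp": [0,-0.013,-0.1],"spin": 0},
  {"hand": 54,"dp": [0,-0.013,-0.3],"spin": 0},
  {"hand": 54,"dp": [-0.3,-0.013,-0.4],"spin": 0.04},
  {"hand": 54,"dp": [-0.5,-0.013,-0.4],"spin": 0.08},
  {"hand": 54,"dp": [-0.7,-0.1,-0.4],"spin": 0.12},
  {"hand": 54,"dp": [-0.9,-0.2,-0.4],"spin": 0.16},
  {"hand": 54,"dp": [-0.95,-0.3,-0.4],"spin": 0.2},
  {"hand": 54,"dp": [-0.95,-0.4,-0.4],"spin": 0.24},
  {"hand": 54,"dp": [-0.95,-0.4,-0.4],"spin": 0.28},
  {"hand": 54,"dp": [-0.95,-0.4,-0.4],"spin": 0.32},
  {"hand": 54,"dp": [-0.95,-0.4,-0.4],"spin": 0.36},
  {"hand": 54,"dp": [-0.95,-0.4,-0.4],"spin": 0.4},
  {"hand": 54,"dp": [-0.95,-0.4,-0.4],"spin": 0.44},
  {"hand": 54,"dp": [-0.95,-0.4,-0.4],"spin": 0.475},
  {"hand": 54,"dp": [-0.95,-0.4,-0.4],"spin": 0.475},
])

```text
time: 26.95
ee_pos: [0.4765, -0.2421, 0.1337]
eef_rot: [1.0, 0.031, 0.001, 0.0]
ft_force: [-0.5, -0.1, -0.0]
width: 0.0539
grip_force: 0.0
```

```bash
cat >> h.py <<'E'
def edge(G,n,c0,c1,r0,r1,lev,fall,z):
    """sub-pixel line where columns c0..c1 cross lev in rows r0..r1 -> x=a*y+b on plane z"""
    P=[]
    for c in range(c0,c1):
        p=G[r0:r1,c];k=np.where((p[:-1]>=lev)&(p[1:]<lev) if fall else (p[:-1]<lev)&(p[1:]>=lev))[0]
        if len(k):k=k[-1] if fall else k[0];P.append([c,r0+k+(p[k]-lev)/(p[k]-p[k+1])])
    X=plane(n,P,z);f=np.polyfit(X[:,1],X[:,0],1)
    k=abs(X[:,0]-np.polyval(f,X[:,1]))<.0012
    f=np.polyfit(X[k,1],X[k,0],1);return f,np.std(X[k,0]-np.polyval(f,X[k,1])),k.sum()
E
python3 - <<'E'
from h import *
np.set_printoptions(precision=4,suppress=True,linewidth=150)
plan()
T=camera('top');S=camera('scene');G=T.mean(2)
print(G[150:215,315].round())
print('lip',edge(G,'top',292,340,152,172,80,True,.045))
print('fence far',edge(G,'top',292,340,170,198,80,False,.038),'near',edge(G,'top',266,364,188,215,80,True,.038))
for b in blobs(T,(254,180,376,212),80,500,4000): print('fence',rect('top',b,.038))
R=T.astype(int);
for r in ((440,195,510,272),):
  v=np.clip((R[...,0]-R[...,2])*4+60,0,255).astype(np.uint8);v=cv2.GaussianBlur(v,(3,3),0)
  for b in blobs(np.dstack([v]*3),r,88,100,500): print('spec',rect('top',b,.023),b.mean(0))
cv2.imwrite('pics/p7.png',cv2.resize(cv2.cvtColor(T,cv2.COLOR_RGB2BGR)[145:275,245:515],None,fx=2.9,fy=2.9,interpolation=cv2.INTER_CUBIC))
E
```

```text
at [ 0.4765 -0.2421  0.1337] yaw 3.59 w 0.0539 F [-0.5 -0.1 -0. ] t 26.95
[129. 129. 131. 143. 152. 151. 149. 153. 153. 153. 124.  42.  32.  18.  30.  42.  41.  40.  42.  40.  38.  42.  40.  40.  40.  38.  42.  41.  41.
  37.  39.  41.  39.  41.  37.  88. 134. 148. 149. 149. 148. 149. 151. 150. 150. 149. 148. 147. 146. 137.  98.  28.  28.  39.  39.  42.  39.  41.
  42.  39.  37.  39.  39.  38.  37.]
lip (array([0.0164, 0.6513]), np.float64(0.00015759076413336443), np.int64(48))
fence far (array([0.0147, 0.5929]), np.float64(0.00014883889629733302), np.int64(48)) near (array([0.0168, 0.555 ]), np.float64(0.00028529186147777786), np.int64(98))
fence [ 0.5796 -0.0068  0.2771  0.0503 89.2498]
```

View pics/p7.png

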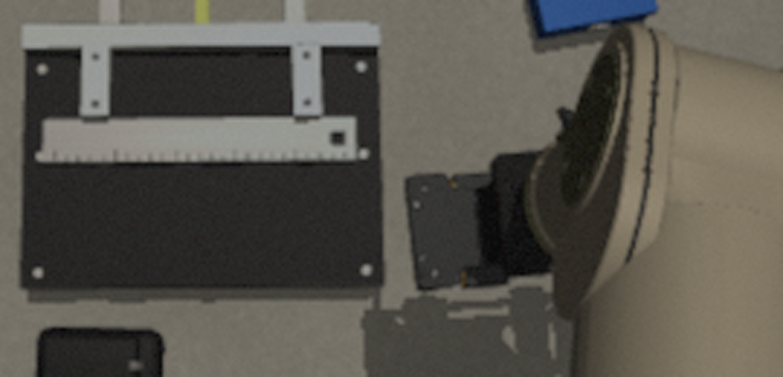

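The fence is straight and parallel to the lip, spanning crop columns 43–357 and flush with both spacers. The measured gap of 58.4 mm is 60 mm once edge blooming is allowed for. The arm hides the specimens from above, so I'll use the scene view for them.

```bash
sed -i 's/SY=-.0155/SY=-.0160/' h.py; python3 - <<'E'
from h import *
np.set_printoptions(precision=4,suppress=True,linewidth=150)
T=camera('top');S=camera('scene');G=T.mean(2)
def cross(row,a,b,lev):
    p=row[a:b];k=np.where((p[:-1]<lev)!=(p[1:]<lev))[0][0];return a+k+(p[k]-lev)/(p[k]-p[k+1])
E=[]
for r in range(190,196):
    E.append([plane('top',[cross(G[r],250,275,c),r],z)[0,1] for c,z in ((90,.038),(70,.03))]+[plane('top',[cross(G[r][::-1],639-385,639-355,c)*-1+639,r],z)[0,1] for c,z in ((90,.038),(70,.03))])
print('fenceL stageL fenceR stageR',np.array(E))
print('stage edges rows', [ (plane('top',[cross(G[r],245,262,70),r],.03)[0].round(4)[:2],plane('top',[639-cross(G[r][::-1],639-390,639-371,70),r],.03)[0].round(4)[:2]) for r in (175,180,205,215,222)])
v=np.clip((S[...,0].astype(int)-S[...,2])*6+60,0,255).astype(np.uint8);v=cv2.GaussianBlur(v,(3,3),0)
A=cv2.resize(cv2.cvtColor(S,cv2.COLOR_RGB2BGR)[180:275,130:212],None,fx=4.5,fy=4.5,interpolation=cv2.INTER_CUBIC)
B=cv2.cvtColor(cv2.resize(v[180:275,130:212],None,fx=4.5,fy=4.5,interpolation=cv2.INTER_CUBIC),cv2.COLOR_GRAY2BGR)
cv2.imwrite('pics/p8.png',np.hstack([A,B]))
E
```

```text
fenceL stageL fenceR stageR [[ 0.1431  0.1432 -0.1559 -0.1558]
 [ 0.1436  0.1438 -0.1558 -0.1557]
 [ 0.1438  0.1438 -0.156  -0.1559]
 [ 0.1438  0.1438 -0.1557 -0.1556]
 [ 0.1437  0.1436 -0.1555 -0.1555]
 [ 0.1435  0.1435 -0.1558 -0.1555]]
stage edges rows [(array([0.6224, 0.1419]), array([ 0.6153, -0.1571])), (array([0.6099, 0.143 ]), array([ 0.6028, -0.1564])), (array([0.548 , 0.1437]), array([ 0.5402, -0.189 ])), (array([0.5236, 0.1437]), array([ 0.5162, -0.1748])), (array([0.5066, 0.1437]), array([ 0.4992, -0.1763]))]
```

View pics/p8.png

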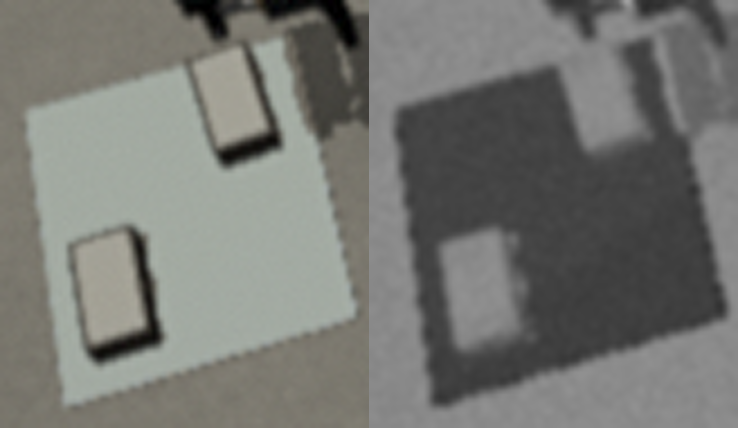

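Both specimens lie pale face up on the foam mat, at crop centres (235,100) and (110,290). Their tops separate well in the red-minus-blue image.

```bash
cat >> h.py <<'E'
def specs(S,roi,n='scene',z=.023):
    v=np.clip((S[...,0].astype(int)-S[...,2])*6+60,0,255);g=S.mean(2)
    w=np.where(g>120,v,0).astype(np.uint8)
    x0,y0,x1,y1=roi;c=cv2.GaussianBlur(w[y0:y1,x0:x1],(3,3),0)
    t,_=cv2.threshold(c,0,255,cv2.THRESH_OTSU)
    return [rect(n,b,z) for b in blobs(np.dstack([cv2.GaussianBlur(w,(3,3),0)]*3),roi,t,60,600)]
E
python3 - <<'E'
from h import *
np.set_printoptions(precision=4,suppress=True,linewidth=150)
T=camera('top');S=camera('scene');G=T.mean(2)
print('B',specs(S,(140,226,170,264)));print('A',specs(S,(166,187,196,222)))
q=np.array([[190,65],[243,45],[278,140],[222,155]])/4.5+[129.5,179.5];print('A eye',rect('scene',q,.023))
q=np.array([[70,242],[129,227],[149,332],[92,350]])/4.5+[129.5,179.5];print('B eye',rect('scene',q,.023))
for b in blobs(T,(257,184,372,204),95,1200,3000): print('fence',rect('top',b,.038),b.round(1).tolist())
print(G[193,255:268].round(),G[193,362:376].round())
plan()
E
```

```text
B [array([ 0.5207, -0.4394,  0.0684,  0.0298,  4.0613])]
A [array([ 0.416 , -0.3627,  0.064 ,  0.0292,  8.6167])]
A eye [ 0.4208 -0.3607  0.0708  0.0319  9.7126]
B eye [ 0.5234 -0.4383  0.0697  0.0313  5.2324]
fence [ 0.5748 -0.0062  0.2769  0.0398 89.3028] [[256.5, 184.6], [371.2, 183.3], [371.4, 199.6], [256.6, 200.8]]
[ 36.  38.  37.  39.  71. 118. 137. 136. 136. 137. 138. 137. 137.] [ 41.  75. 131. 151. 150. 114.  55.  42.  44.  43.  42.  42.  40.  45.]
at [ 0.476  -0.2421  0.1333] yaw 3.76 w 0.0539 F [-0.6 -0.7 -0.1] t 27.25
```

```bash
python3 - <<'E'
from h import *
plan((.4175,-.3605,.06,7))
E
```

```text
at [ 0.476  -0.2421  0.1333] yaw 3.76 w 0.0539 F [-0.6 -0.7 -0.1] t 27.25
dp [-0.2644, 0.4574, 0.293] spin -0.018 rows>= 4
```

Call:
carry_out([
  {"hand": 58,"dp": [-0.1,0.15,0],"spin": -0.018},
  {"hand": 58,"dp": [-0.18,0.3,0],"spin": -0.018},
  {"hand": 58,"dp": [-0.264,0.457,0.1],"spin": -0.018},
  {"hand": 58,"dp": [-0.264,0.457,0.29],"spin": -0.018},
  {"hand": 58,"dp": [-0.264,0.457,0.29],"spin": -0.018},
  {"hand": 58,"dp": [-0.264,0.457,0.29],"spin": -0.018},
  {"hand": 58,"dp": [-0.264,0.457,0.29],"spin": -0.018},
  {"hand": 58,"dp": [-0.264,0.457,0.29],"spin": -0.018},
])

```text
time: 28.05
ee_pos: [0.419, -0.3603, 0.0629]
eef_rot: [0.998, 0.061, 0.001, 0.001]
ft_force: [0.2, 0.2, -0.2]
width: 0.0579
grip_force: 0.0
```

```bash
python3 - <<'E'
from h import *
plan((.4175,-.3605,.008,7))
S=camera('scene')
cv2.imwrite('pics/p9.png',cv2.resize(cv2.cvtColor(S,cv2.COLOR_RGB2BGR)[160:275,120:220],None,fx=5,fy=5,interpolation=cv2.INTER_CUBIC))
E
```

```text
at [ 0.419  -0.3603  0.0629] yaw 7.01 w 0.0579 F [ 0.2  0.2 -0.2] t 28.05
dp [-0.0061, 0.0, 0.2197] spin 0.0 rows>= 2
```

View pics/p9.png

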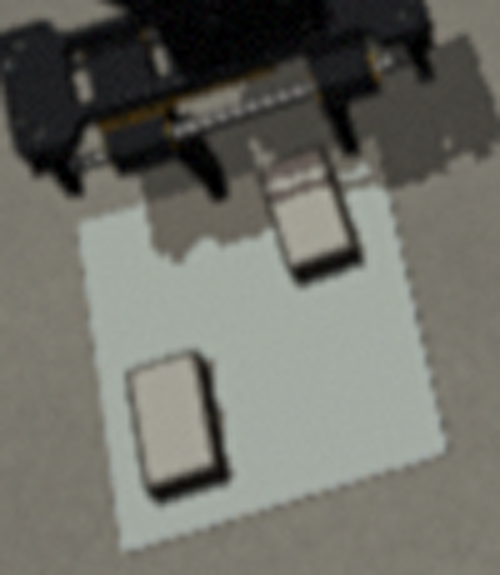

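The fingers straddle specimen A, whose top is at crop (310,220). I'll descend and grip.

Call:
carry_out([
  {"hand": 58,"dp": [-0.005,0,0.07],"spin": 0},
  {"hand": 58,"dp": [-0.005,0,0.14],"spin": 0},
  {"hand": 58,"dp": [-0.005,0,0.19],"spin": 0},
  {"hand": 58,"dp": [-0.005,0,0.218],"spin": 0},
  {"hand": 58,"dp": [-0.005,0,0.218],"spin": 0},
  {"hand": 30,"dp": [-0.005,0,0.218],"spin": 0},
  {"hand": 28,"dp": [-0.005,0,0.218],"spin": 0},
  {"hand": 28,"dp": [-0.005,0,0.218],"spin": 0},
  {"hand": 28,"dp": [-0.005,0,0.218],"spin": 0},
  {"hand": 28,"dp": [-0.005,0,0.218],"spin": 0},
  {"hand": 28,"dp": [-0.005,0,0.218],"spin": 0},
], force=30)

```text
time: 29.2
ee_pos: [0.4163, -0.3609, 0.0067]
eef_rot: [0.998, 0.06, 0.0, 0.0]
ft_force: [-1.5, -1.2, 5.6]
width: 0.0356
grip_force: 30.0
```

```bash
python3 - <<'E'
from h import *
p,th,s=pose()
a=st(-.052,.05);yaw=np.degrees(SY)
plan((*p[:2],.10,th),(*a,.10,yaw),(*a,.045,yaw))
print(a)
E
```

```text
at [ 0.4163 -0.3609  0.0067] yaw 6.9 w 0.0356 F [-1.5 -1.2  5.6] t 29.2
dp [0.0, 0.0, -0.3731] spin -0.0 rows>= 2
dp [0.2831, -0.7831, -0.0] spin 0 rows>= 5
dp [0.2831, -0.7831, -0.0] spin 0.0434 rows>= 5
dp [0.0, -0.0, 0.22] spin -0.0 rows>= 2
[0.50980662 0.04482556]
```

Call:
carry_out([
  {"hand": 28,"dp": [0,0,-0.15],"spin": 0},
  {"hand": 28,"dp": [0,0,-0.3],"spin": 0},
  {"hand": 28,"dp": [0.05,-0.1,-0.373],"spin": 0},
  {"hand": 28,"dp": [0.12,-0.27,-0.373],"spin": 0},
  {"hand": 28,"dp": [0.2,-0.45,-0.373],"spin": 0},
  {"hand": 28,"dp": [0.26,-0.62,-0.373],"spin": 0},
  {"hand": 28,"dp": [0.283,-0.783,-0.373],"spin": 0},
  {"hand": 28,"dp": [0.283,-0.783,-0.373],"spin": 0},
  {"hand": 28,"dp": [0.283,-0.783,-0.373],"spin": 0},
])

```text
time: 30.1
ee_pos: [0.4625, -0.1568, 0.0992]
eef_rot: [0.998, 0.061, -0.0, 0.0]
ft_force: [0.1, 0.0, -1.1]
width: 0.0353
grip_force: 30.0
```

Call:
carry_out([
  {"hand": 28,"dp": [0.06,-0.18,0],"spin": 0.043},
  {"hand": 28,"dp": [0.13,-0.36,0],"spin": 0.043},
  {"hand": 28,"dp": [0.2,-0.54,0],"spin": 0.043},
  {"hand": 28,"dp": [0.26,-0.7,0],"spin": 0.043},
  {"hand": 28,"dp": [0.283,-0.783,0],"spin": 0.043},
  {"hand": 28,"dp": [0.283,-0.783,0.1],"spin": 0.043},
  {"hand": 28,"dp": [0.283,-0.783,0.21],"spin": 0.043},
  {"hand": 28,"dp": [0.283,-0.783,0.21],"spin": 0.043},
  {"hand": 28,"dp": [0.283,-0.783,0.21],"spin": 0.043},
  {"hand": 28,"dp": [0.283,-0.783,0.21],"spin": 0.043},
  {"hand": 28,"dp": [0.283,-0.783,0.21],"spin": 0.043},
])

```text
time: 31.2
ee_pos: [0.5104, 0.0449, 0.0482]
eef_rot: [1.0, -0.008, 0.001, 0.0]
ft_force: [0.2, 0.5, -2.5]
width: 0.0356
grip_force: 30.0
```

```bash
python3 - <<'E'
from h import *
np.set_printoptions(precision=4,suppress=True,linewidth=150)
a=st(-.052,.05);yaw=np.degrees(SY);plan((*a,.0342,yaw))
T=camera('top');G=T.mean(2)
g=[]
for r in range(188,192):
    p=G[r];i=256+np.where((p[256:268]<95)&(p[257:269]>=95))[0];j=360+np.where((p[360:374]>=95)&(p[361:375]<95))[0]
    print(r,i,j,p[256:264].round(),p[362:374].round())
S=camera('scene');print(specs(S,(140,226,170,264)))
E
```

```text
at [0.5104 0.0449 0.0482] yaw -0.87 w 0.0356 F [ 0.2  0.5 -2.5] t 31.2
dp [-0.0024, 0.0003, 0.0559] spin 0.0002 rows>= 1
188 [] [367] [119. 119. 120. 121. 119. 120. 120. 121.] [135. 134. 136. 134. 135. 102.  49.  38.  35.  40.  35.  37.]
189 [] [367] [119. 119. 122. 119. 120. 121. 120. 117.] [124. 125. 132. 136. 135. 102.  52.  39.  35.  37.  35.  40.]
190 [] [367] [120. 121. 119. 119. 118. 119. 115. 108.] [ 88.  94. 120. 135. 135. 101.  49.  36.  38.  36.  36.  39.]
191 [] [367] [118. 119. 118. 115. 114. 107. 104. 101.] [ 29.  65. 116. 135. 134. 103.  50.  38.  37.  42.  35.  38.]
[array([ 0.5216, -0.4392,  0.0666,  0.0295,  4.0577])]
```

Call:
carry_out([
  {"hand": 28,"dp": [-0.002,0,0.03],"spin": 0},
  {"hand": 28,"dp": [-0.002,0,0.05],"spin": 0},
  {"hand": 28,"dp": [-0.002,0,0.057],"spin": 0},
  {"hand": 28,"dp": [-0.002,0,0.057],"spin": 0},
  {"hand": 28,"dp": [-0.002,0,0.057],"spin": 0},
])

```text
time: 31.8
ee_pos: [0.5088, 0.0451, 0.0335]
eef_rot: [1.0, -0.007, -0.0, 0.001]
ft_force: [-8.5, -1.2, 18.1]
width: 0.0356
grip_force: 30.0
```

Call:
carry_out([
  {"hand": 28,"dp": [0.01,0,0],"spin": 0},
  {"hand": 28,"dp": [0.02,0,0],"spin": 0},
  {"hand": 28,"dp": [0.028,0,0],"spin": 0},
  {"hand": 28,"dp": [0.028,0,0],"spin": 0},
  {"hand": 28,"dp": [0.028,0,0],"spin": 0},
])

```text
time: 32.3
ee_pos: [0.5133, 0.0454, 0.0334]
eef_rot: [1.0, -0.007, -0.003, 0.001]
ft_force: [-21.9, -1.7, 30.9]
width: 0.0356
grip_force: 30.0
```

Call:
carry_out([
  {"hand": 28,"dp": [0,0,-0.01],"spin": 0},
  {"hand": 28,"dp": [0.006,0,-0.01],"spin": 0},
  {"hand": 28,"dp": [0.01,0,-0.01],"spin": 0},
  {"hand": 28,"dp": [0.01,0,-0.01],"spin": 0},
])

```text
time: 32.7
ee_pos: [0.5184, 0.0451, 0.0347]
eef_rot: [1.0, -0.007, -0.0, -0.0]
ft_force: [-0.1, 0.3, -1.2]
width: 0.0354
grip_force: 30.0
```

Call:
carry_out([
  {"hand": 28,"dp": [0.004,0,0],"spin": 0},
  {"hand": 28,"dp": [0.004,0,0],"spin": 0},
  {"hand": 28,"dp": [0.004,0,0],"spin": 0},
])

```text
time: 33.0
ee_pos: [0.5186, 0.0451, 0.0347]
eef_rot: [1.0, -0.007, -0.001, 0.0]
ft_force: [-5.5, 0.4, -1.2]
width: 0.0356
grip_force: 30.0
```

Call:
carry_out([
  {"hand": 28,"dp": [0.004,0,0],"spin": 0},
  {"hand": 28,"dp": [0.004,0,0],"spin": 0},
  {"hand": 28,"dp": [0.004,0,0],"spin": 0},
])

```text
time: 33.3
ee_pos: [0.5186, 0.0451, 0.0345]
eef_rot: [1.0, -0.007, -0.002, 0.0]
ft_force: [-9.1, 0.4, 2.4]
width: 0.0357
grip_force: 30.0
```

Call:
carry_out([
  {"hand": 28,"dp": [0,0,0.004],"spin": 0},
  {"hand": 28,"dp": [0,0,0.005],"spin": 0},
  {"hand": 28,"dp": [0,0,0.005],"spin": 0},
  {"hand": 44,"dp": [-0.008,0,0.002],"spin": 0},
  {"hand": 50,"dp": [-0.008,0,0],"spin": 0},
  {"hand": 50,"dp": [-0.008,0,0],"spin": 0},
  {"hand": 50,"dp": [-0.008,0,-0.15],"spin": 0},
  {"hand": 50,"dp": [-0.008,0,-0.3],"spin": 0},
  {"hand": 56,"dp": [0,0.2,-0.3],"spin": 0},
  {"hand": 56,"dp": [0,0.4,-0.3],"spin": 0},
  {"hand": 56,"dp": [0,0.6,-0.3],"spin": 0},
  {"hand": 56,"dp": [0,0.8,-0.3],"spin": 0},
  {"hand": 56,"dp": [0,0.97,-0.3],"spin": 0},
  {"hand": 56,"dp": [0,0.97,-0.3],"spin": 0},
])

```text
time: 34.7
ee_pos: [0.5159, -0.205, 0.11]
eef_rot: [1.0, -0.012, 0.0, 0.001]
ft_force: [-1.0, 0.6, -0.7]
width: 0.0558
grip_force: 0.0
```

Call:
carry_out([
  {"hand": 56,"dp": [0,0.2,0],"spin": -0.03},
  {"hand": 56,"dp": [0,0.4,0],"spin": -0.03},
  {"hand": 56,"dp": [0,0.6,0],"spin": -0.03},
  {"hand": 56,"dp": [0.03,0.8,0],"spin": -0.03},
  {"hand": 56,"dp": [0.03,0.96,0],"spin": -0.03},
  {"hand": 56,"dp": [0.03,0.96,0.16],"spin": -0.03},
  {"hand": 56,"dp": [0.03,0.96,0.16],"spin": -0.03},
  {"hand": 56,"dp": [0.03,0.96,0.16],"spin": -0.03},
  {"hand": 56,"dp": [0.03,0.96,0.16],"spin": -0.03},
  {"hand": 56,"dp": [0.03,0.96,0.16],"spin": -0.03},
])

```text
time: 35.7
ee_pos: [0.5223, -0.4371, 0.0723]
eef_rot: [0.999, 0.041, 0.001, 0.001]
ft_force: [0.0, 1.0, 0.8]
width: 0.0564
grip_force: 0.0
```

```bash
python3 - <<'E'
from h import *
np.set_printoptions(precision=4,suppress=True,linewidth=150)
plan((.5215,-.4388,.0075,4.5))
T=camera('top');S=camera('scene');G=T.mean(2)
print('A placed',[rect('top',b,.05) for b in blobs(T,(258,201,372,240),90,100,700)])
print('lip',edge(G,'top',292,340,152,172,80,True,.045))
print('far',edge(G,'top',292,340,170,198,80,False,.038))
print('B',specs(S,(140,226,170,264)))
cv2.imwrite('pics/p10.png',np.vstack([cv2.resize(cv2.cvtColor(T,cv2.COLOR_RGB2BGR)[150:250,245:385],None,fx=3,fy=3,interpolation=cv2.INTER_CUBIC),cv2.resize(cv2.cvtColor(S,cv2.COLOR_RGB2BGR)[180:280,120:260],None,fx=3,fy=3,interpolation=cv2.INTER_CUBIC)])[:600])
E
```

```text
at [ 0.5223 -0.4371  0.0723] yaw 4.64 w 0.0564 F [0.  1.  0.8] t 35.7
dp [-0.0037, 0.0066, 0.2592] spin 0.0008 rows>= 2
A placed [array([ 0.5206,  0.0456,  0.0649,  0.0325, -0.5087])]
lip (array([0.0168, 0.6514]), np.float64(0.0001559870764138631), np.int64(48))
far (array([0.0146, 0.5928]), np.float64(0.00014218419212248717), np.int64(48))
B [array([ 0.5315, -0.4388,  0.0504,  0.0331,  4.5679]), array([ 0.5407, -0.437 ,  0.0764,  0.0705, -4.1467])]
```

View pics/p10.png

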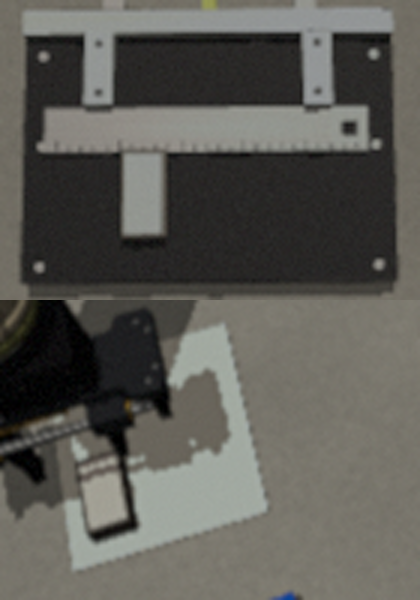

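Specimen A sits flush and square against the fence at crop (143,195), and the fence hasn't moved. The fingers are over B, so I'll grip it.

Call:
carry_out([
  {"hand": 56,"dp": [-0.004,0.006,0.08],"spin": 0},
  {"hand": 56,"dp": [-0.004,0.006,0.16],"spin": 0},
  {"hand": 56,"dp": [-0.004,0.006,0.22],"spin": 0},
  {"hand": 56,"dp": [-0.004,0.006,0.258],"spin": 0},
  {"hand": 56,"dp": [-0.004,0.006,0.258],"spin": 0},
  {"hand": 56,"dp": [-0.004,0.006,0.258],"spin": 0},
  {"hand": 30,"dp": [-0.004,0.006,0.258],"spin": 0},
  {"hand": 28,"dp": [-0.004,0.006,0.258],"spin": 0},
  {"hand": 28,"dp": [-0.004,0.006,0.258],"spin": 0},
  {"hand": 28,"dp": [-0.004,0.006,0.258],"spin": 0},
  {"hand": 28,"dp": [-0.004,0.006,0.258],"spin": 0},
], force=30)

```text
time: 36.9
ee_pos: [0.5202, -0.4391, 0.006]
eef_rot: [0.999, 0.04, 0.0, 0.0]
ft_force: [-1.4, -0.2, 2.0]
width: 0.0359
grip_force: 30.0
```

```bash
python3 - <<'E'
from h import *
p,th,s=pose()
a=st(-.052,-.05);yaw=np.degrees(SY)
plan((*p[:2],.10,th),(*a,.10,yaw),(*a,.045,yaw))
print(a)
E
```

```text
at [ 0.5202 -0.4391  0.006 ] yaw 4.57 w 0.0359 F [-1.4 -0.2  2. ] t 36.9
dp [0.0, 0.0, -0.3759] spin -0.0 rows>= 2
dp [0.0372, -0.7674, -0.0] spin 0 rows>= 4
dp [0.0372, -0.7674, -0.0] spin 0.0305 rows>= 4
dp [0.0, -0.0, 0.22] spin -0.0 rows>= 2
[ 0.50820669 -0.05516164]
```

Call:
carry_out([
  {"hand": 28,"dp": [0,0,-0.15],"spin": 0},
  {"hand": 28,"dp": [0,0,-0.3],"spin": 0},
  {"hand": 28,"dp": [0,-0.1,-0.376],"spin": 0},
  {"hand": 28,"dp": [0.01,-0.25,-0.376],"spin": 0},
  {"hand": 28,"dp": [0.02,-0.43,-0.376],"spin": 0},
  {"hand": 28,"dp": [0.03,-0.6,-0.376],"spin": 0},
  {"hand": 28,"dp": [0.037,-0.767,-0.376],"spin": 0},
  {"hand": 28,"dp": [0.037,-0.767,-0.376],"spin": 0},
  {"hand": 28,"dp": [0.037,-0.767,-0.376],"spin": 0},
])

```text
time: 37.8
ee_pos: [0.5141, -0.2465, 0.0998]
eef_rot: [0.999, 0.041, 0.0, 0.0]
ft_force: [-0.2, -0.8, -1.1]
width: 0.0358
grip_force: 30.0
```

Call:
carry_out([
  {"hand": 28,"dp": [0.01,-0.18,0],"spin": 0.03},
  {"hand": 28,"dp": [0.02,-0.36,0],"spin": 0.03},
  {"hand": 28,"dp": [0.03,-0.54,0],"spin": 0.03},
  {"hand": 28,"dp": [0.037,-0.7,0],"spin": 0.03},
  {"hand": 28,"dp": [0.037,-0.767,0],"spin": 0.03},
  {"hand": 28,"dp": [0.037,-0.767,0.1],"spin": 0.03},
  {"hand": 28,"dp": [0.037,-0.767,0.21],"spin": 0.03},
  {"hand": 28,"dp": [0.037,-0.767,0.21],"spin": 0.03},
  {"hand": 28,"dp": [0.037,-0.767,0.21],"spin": 0.03},
  {"hand": 28,"dp": [0.037,-0.767,0.21],"spin": 0.03},
  {"hand": 28,"dp": [0.037,-0.767,0.21],"spin": 0.03},
])

```text
time: 38.9
ee_pos: [0.5089, -0.0557, 0.0484]
eef_rot: [1.0, -0.008, 0.001, 0.0]
ft_force: [-0.2, 0.3, -1.5]
width: 0.0358
grip_force: 30.0
```

```bash
python3 - <<'E'
from h import *
a=st(-.052,-.05);yaw=np.degrees(SY);plan((*a,.0342,yaw))
E
```

```text
at [ 0.5089 -0.0557  0.0484] yaw -0.87 w 0.0358 F [-0.2  0.3 -1.5] t 38.9
dp [-0.0029, -0.0022, 0.0569] spin 0.0003 rows>= 1
```

Call:
carry_out([
  {"hand": 28,"dp": [-0.002,-0.002,0.03],"spin": 0},
  {"hand": 28,"dp": [-0.002,-0.002,0.052],"spin": 0},
  {"hand": 28,"dp": [-0.002,-0.002,0.052],"spin": 0},
  {"hand": 28,"dp": [-0.002,-0.002,0.052],"spin": 0},
  {"hand": 28,"dp": [0.01,-0.002,0.052],"spin": 0},
  {"hand": 28,"dp": [0.02,-0.002,0.052],"spin": 0},
  {"hand": 28,"dp": [0.028,-0.002,0.052],"spin": 0},
  {"hand": 28,"dp": [0.028,-0.002,0.052],"spin": 0},
  {"hand": 28,"dp": [0.028,-0.002,0.052],"spin": 0},
])

```text
time: 39.8
ee_pos: [0.5148, -0.0549, 0.0341]
eef_rot: [1.0, -0.007, -0.0, 0.0]
ft_force: [-1.5, -0.7, -1.2]
width: 0.0356
grip_force: 30.0
```

Call:
carry_out([
  {"hand": 28,"dp": [0.006,0,0],"spin": 0},
  {"hand": 28,"dp": [0.006,0,0],"spin": 0},
  {"hand": 28,"dp": [0.006,0,0],"spin": 0},
])

```text
time: 40.1
ee_pos: [0.5149, -0.0549, 0.0337]
eef_rot: [1.0, -0.007, -0.002, 0.0]
ft_force: [-8.9, 0.2, 2.8]
width: 0.0355
grip_force: 30.0
```

Call:
carry_out([
  {"hand": 28,"dp": [0.004,0,0],"spin": 0},
  {"hand": 28,"dp": [0.004,0,0],"spin": 0},
  {"hand": 28,"dp": [0.004,0,0],"spin": 0},
])

```text
time: 40.4
ee_pos: [0.5149, -0.0549, 0.0335]
eef_rot: [1.0, -0.007, -0.003, 0.0]
ft_force: [-13.1, 0.4, 5.7]
width: 0.0357
grip_force: 30.0
```

Call:
carry_out([
  {"hand": 28,"dp": [-0.004,0,0.003],"spin": 0},
  {"hand": 28,"dp": [-0.004,0,0.003],"spin": 0},
  {"hand": 28,"dp": [-0.004,0,0.003],"spin": 0},
  {"hand": 44,"dp": [-0.012,0,0.001],"spin": 0},
  {"hand": 50,"dp": [-0.012,0,-0.002],"spin": 0},
  {"hand": 50,"dp": [-0.012,0,-0.002],"spin": 0},
  {"hand": 50,"dp": [-0.012,0,-0.15],"spin": 0},
  {"hand": 50,"dp": [-0.012,0,-0.3],"spin": 0},
  {"hand": 50,"dp": [-0.01,0.2,-0.3],"spin": 0},
  {"hand": 50,"dp": [-0.01,0.4,-0.3],"spin": 0},
  {"hand": 50,"dp": [-0.01,0.6,-0.3],"spin": 0},
  {"hand": 40,"dp": [-0.01,0.8,-0.3],"spin": 0},
  {"hand": 40,"dp": [-0.01,0.8,-0.3],"spin": 0},
  {"hand": 40,"dp": [-0.01,0.8,-0.3],"spin": 0},
  {"hand": 40,"dp": [-0.01,0.8,-0.3],"spin": 0},
  {"hand": 40,"dp": [-0.01,0.8,-0.3],"spin": 0},
])

```text
time: 42.0
ee_pos: [0.5126, -0.2532, 0.1094]
eef_rot: [1.0, -0.006, 0.0, -0.0]
ft_force: [0.1, -0.2, 0.0]
width: 0.0403
grip_force: 0.0
```

```bash
python3 - <<'E'
from h import *
np.set_printoptions(precision=4,suppress=True,linewidth=150)
T=camera('top');G=T.mean(2)
print('placed',[rect('top',b,.05) for b in blobs(T,(258,201,372,240),90,100,700)])
print('lip',edge(G,'top',292,340,152,172,80,True,.045))
print('far',edge(G,'top',292,340,170,198,80,False,.038))
for r in ((254,165,300,184),(330,165,371,184)): print([rect('top',b,.05) for b in blobs(T,r,90,100,700)])
p,th,s=pose()
plan((.6195,-.0955,.12,-.9),(.6195,-.0955,.037,-.9))
cv2.imwrite('pics/p11.png',cv2.resize(cv2.cvtColor(T,cv2.COLOR_RGB2BGR)[150:250,245:385],None,fx=5,fy=5,interpolation=cv2.INTER_CUBIC))
E
```

```text
placed [array([ 0.5186, -0.0541,  0.0643,  0.0336, -1.5033]), array([ 0.5206,  0.0456,  0.0649,  0.0325, -0.5087])]
lip (array([0.0168, 0.6513]), np.float64(0.00015465020531351935), np.int64(48))
far (array([0.0148, 0.5929]), np.float64(0.00013714013902893973), np.int64(48))
[array([ 0.6188,  0.0806,  0.0467,  0.0242, -1.3721])]
[array([ 0.6147, -0.095 ,  0.0473,  0.0244,  0.7803])]
at [ 0.5125 -0.2534  0.1094] yaw -0.7 w 0.0397 F [-0.1 -0.3  0.4] t 42.05
dp [0.4201, -0.6369, -0.0425] spin 0.0011 rows>= 4
dp [0.0, -0.0, 0.332] spin -0.0 rows>= 2
```

View pics/p11.png

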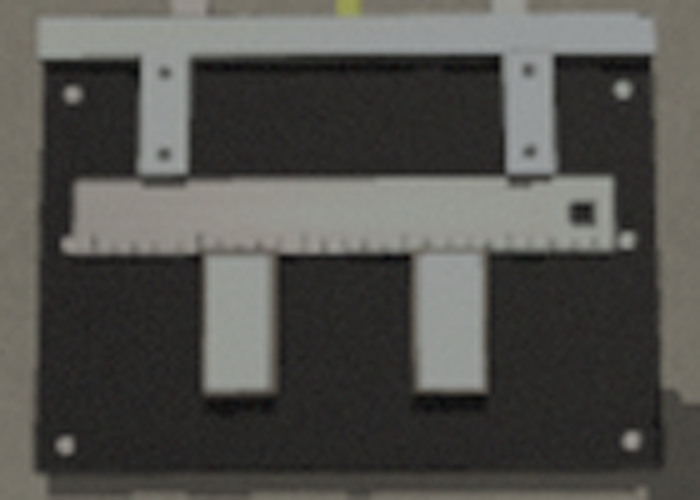

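Everything is in place, with both specimens flush at crop (240,255) and (450,252). Now I'll return the right spacer.

Call:
carry_out([
  {"hand": 40,"dp": [0.1,-0.15,-0.042],"spin": -0.003},
  {"hand": 40,"dp": [0.25,-0.35,-0.042],"spin": -0.003},
  {"hand": 40,"dp": [0.36,-0.52,-0.042],"spin": -0.003},
  {"hand": 40,"dp": [0.423,-0.635,-0.042],"spin": -0.003},
  {"hand": 40,"dp": [0.423,-0.635,0.1],"spin": -0.003},
  {"hand": 40,"dp": [0.423,-0.635,0.15],"spin": -0.003},
  {"hand": 40,"dp": [0.423,-0.635,0.15],"spin": -0.003},
  {"hand": 40,"dp": [0.423,-0.635,0.15],"spin": -0.003},
  {"hand": 40,"dp": [0.423,-0.635,0.15],"spin": -0.003},
  {"hand": 40,"dp": [0.423,-0.635,0.15],"spin": -0.003},
])

```text
time: 43.05
ee_pos: [0.6206, -0.0985, 0.073]
eef_rot: [1.0, -0.003, 0.001, 0.0]
ft_force: [0.7, 0.1, 0.5]
width: 0.0401
grip_force: 0.0
```

```bash
python3 - <<'E'
from h import *
plan((.6203,-.095,.0365,0))
plan((.620,-.095,.125,0),(.5664,.310,.125,-7.6),(.5664,.31,.02,-7.6),start=(.6203,-.095,.0365,0))
E
```

```text
at [ 0.6206 -0.0985  0.073 ] yaw -0.36 w 0.0401 F [0.7 0.1 0.5] t 43.05
dp [-0.0013, -0.0142, 0.146] spin -0.002 rows>= 1
dp [-0.0012, -0.0, -0.354] spin -0.0 rows>= 2
dp [-0.1072, -0.81, -0.0] spin 0 rows>= 5
dp [-0.1072, -0.81, -0.0] spin 0.0422 rows>= 5
dp [0.0, -0.0, 0.42] spin -0.0 rows>= 3
```

Call:
carry_out([
  {"hand": 40,"dp": [-0.001,-0.013,0.05],"spin": -0.002},
  {"hand": 40,"dp": [-0.001,-0.013,0.1],"spin": -0.002},
  {"hand": 40,"dp": [-0.001,-0.013,0.13],"spin": -0.002},
  {"hand": 40,"dp": [-0.001,-0.013,0.146],"spin": -0.002},
  {"hand": 40,"dp": [-0.001,-0.013,0.146],"spin": -0.002},
  {"hand": 40,"dp": [-0.001,-0.013,0.146],"spin": -0.002},
])

```text
time: 43.65
ee_pos: [0.6201, -0.0944, 0.0353]
eef_rot: [1.0, 0.001, 0.0, -0.0]
ft_force: [0.5, -0.7, 0.0]
width: 0.0398
grip_force: 0.0
```

Call:
carry_out([
  {"hand": 30,"dp": [0,0,0],"spin": 0},
  {"hand": 26,"dp": [0,0,0],"spin": 0},
  {"hand": 15,"dp": [0,0,0],"spin": 0},
  {"hand": 15,"dp": [0,0,0],"spin": 0},
  {"hand": 15,"dp": [0,0,0],"spin": 0},
  {"hand": 15,"dp": [0,0,0],"spin": 0},
], force=30)

```text
time: 44.25
ee_pos: [0.6201, -0.0949, 0.0355]
eef_rot: [1.0, 0.0, 0.0, 0.0]
ft_force: [-0.5, -2.9, 3.9]
width: 0.0235
grip_force: 30.0
```

Call:
carry_out([
  {"hand": 15,"dp": [0,0,-0.01],"spin": 0},
  {"hand": 15,"dp": [0,0,-0.03],"spin": 0},
  {"hand": 15,"dp": [0,0,-0.06],"spin": 0},
  {"hand": 15,"dp": [0,0,-0.12],"spin": 0},
  {"hand": 15,"dp": [0,0,-0.24],"spin": 0},
  {"hand": 15,"dp": [0,0,-0.354],"spin": 0},
  {"hand": 15,"dp": [-0.02,-0.2,-0.354],"spin": 0},
  {"hand": 15,"dp": [-0.05,-0.4,-0.354],"spin": 0},
  {"hand": 15,"dp": [-0.08,-0.6,-0.354],"spin": 0},
  {"hand": 15,"dp": [-0.107,-0.81,-0.354],"spin": 0},
  {"hand": 15,"dp": [-0.107,-0.81,-0.354],"spin": 0},
  {"hand": 15,"dp": [-0.107,-0.81,-0.354],"spin": 0},
])

```text
time: 45.45
ee_pos: [0.5925, 0.1103, 0.1248]
eef_rot: [1.0, 0.003, 0.0, -0.0]
ft_force: [-1.0, -1.2, -1.1]
width: 0.0236
grip_force: 29.9
```

Call:
carry_out([
  {"hand": 15,"dp": [-0.02,-0.2,0],"spin": 0.042},
  {"hand": 15,"dp": [-0.05,-0.4,0],"spin": 0.042},
  {"hand": 15,"dp": [-0.08,-0.6,0],"spin": 0.042},
  {"hand": 15,"dp": [-0.107,-0.81,0],"spin": 0.042},
  {"hand": 15,"dp": [-0.107,-0.81,0.15],"spin": 0.042},
  {"hand": 15,"dp": [-0.107,-0.81,0.35],"spin": 0.042},
  {"hand": 15,"dp": [-0.107,-0.81,0.35],"spin": 0.042},
  {"hand": 15,"dp": [-0.107,-0.81,0.35],"spin": 0.042},
  {"hand": 15,"dp": [-0.107,-0.81,0.35],"spin": 0.042},
  {"hand": 15,"dp": [-0.107,-0.81,0.35],"spin": 0.042},
  {"hand": 15,"dp": [-0.107,-0.81,0.35],"spin": 0.042},
])

```text
time: 46.55
ee_pos: [0.567, 0.3106, 0.0381]
eef_rot: [0.998, -0.066, 0.001, -0.001]
ft_force: [-1.0, 0.6, -1.1]
width: 0.0235
grip_force: 29.9
```

```bash
python3 - <<'E'
from h import *
plan((.5664,.310,.0095,-7.6))
T=camera('top');G=T.mean(2)
for a in (292,): print('far',edge(G,'top',a,340,170,198,80,False,.038))
E
```

```text
at [0.567  0.3106 0.0381] yaw -7.53 w 0.0235 F [-1.   0.6 -1.1] t 46.55
dp [-0.0019, 0.0028, 0.1143] spin 0.0004 rows>= 1
far (array([0.01458425, 0.5922942 ]), np.float64(0.00022213462824188218), np.int64(48))
```

Call:
carry_out([
  {"hand": 15,"dp": [-0.002,0.002,0.05],"spin": 0},
  {"hand": 15,"dp": [-0.002,0.002,0.09],"spin": 0},
  {"hand": 15,"dp": [-0.002,0.002,0.117],"spin": 0},
  {"hand": 15,"dp": [-0.002,0.002,0.119],"spin": 0},
  {"hand": 15,"dp": [-0.002,0.002,0.119],"spin": 0},
  {"hand": 32,"dp": [-0.002,0.002,0.119],"spin": 0},
  {"hand": 40,"dp": [-0.002,0.002,0.119],"spin": 0},
  {"hand": 40,"dp": [-0.002,0.002,0.119],"spin": 0},
  {"hand": 40,"dp": [-0.002,0.002,0],"spin": 0},
  {"hand": 40,"dp": [-0.002,0.002,-0.15],"spin": 0},
  {"hand": 40,"dp": [-0.002,0.002,-0.3],"spin": 0},
  {"hand": 40,"dp": [0.1,0.25,-0.34],"spin": -0.034},
  {"hand": 40,"dp": [0.2,0.5,-0.34],"spin": -0.034},
  {"hand": 40,"dp": [0.34,0.88,-0.34],"spin": -0.034},
  {"hand": 40,"dp": [0.34,0.88,-0.34],"spin": -0.034},
  {"hand": 40,"dp": [0.34,0.88,-0.15],"spin": -0.034},
  {"hand": 40,"dp": [0.34,0.88,-0.15],"spin": -0.034},
  {"hand": 40,"dp": [0.34,0.88,-0.15],"spin": -0.034},
  {"hand": 40,"dp": [0.34,0.88,-0.15],"spin": -0.034},
  {"hand": 40,"dp": [0.34,0.88,-0.15],"spin": -0.034},
])

```text
time: 48.6
ee_pos: [0.6218, 0.0838, 0.0749]
eef_rot: [1.0, -0.011, 0.001, -0.001]
ft_force: [0.4, 1.1, -0.1]
width: 0.0397
grip_force: 0.0
```

```bash
python3 - <<'E'
from h import *
np.set_printoptions(precision=4,suppress=True,linewidth=150)
plan((.622,.0808,.0358,-1.3))
plan((.622,.0808,.125,-1.3),(.5663,.366,.125,-6.5),start=(.622,.0808,.0358,-1.3))
T=camera('top')
for b in blobs(T,(145,178,232,264),110,60,500): print('mat',rect('top',b,.023))
E
```

```text
at [0.6218 0.0838 0.0749] yaw -1.21 w 0.0397 F [ 0.4  1.1 -0.1] t 48.6
dp [0.0011, 0.0119, 0.1566] spin 0.0005 rows>= 1
dp [0.0, -0.0, -0.3568] spin -0.0 rows>= 2
dp [-0.1243, -0.5677, -0.0] spin 0 rows>= 3
dp [-0.1243, -0.5677, -0.0] spin 0.0289 rows>= 3
mat [ 0.4722  0.3723  0.0467  0.0233 -8.7817]
mat [ 0.4704  0.2581  0.0471  0.0232 -8.4051]
mat [ 0.4719  0.3182  0.071   0.0233 -6.3609]
mat [ 0.5639  0.3106  0.0592  0.0231 -7.3728]
mat [ 0.5645  0.2526  0.0702  0.0235 -0.8869]
```

Spacer 60_b is back flat on the mat. Next is the left one.

Call:
carry_out([
  {"hand": 40,"dp": [0.001,0.011,0.05],"spin": 0},
  {"hand": 40,"dp": [0.001,0.011,0.1],"spin": 0},
  {"hand": 40,"dp": [0.001,0.011,0.14],"spin": 0},
  {"hand": 40,"dp": [0.001,0.011,0.156],"spin": 0},
  {"hand": 40,"dp": [0.001,0.011,0.156],"spin": 0},
  {"hand": 40,"dp": [0.001,0.011,0.156],"spin": 0},
])

```text
time: 49.25
ee_pos: [0.6218, 0.0787, 0.0348]
eef_rot: [1.0, -0.012, 0.0, -0.0]
ft_force: [0.5, 0.3, -0.1]
width: 0.0399
grip_force: 0.0
```

Call:
carry_out([
  {"hand": 30,"dp": [0,0,0],"spin": 0},
  {"hand": 26,"dp": [0,0,0],"spin": 0},
  {"hand": 15,"dp": [0,0,0],"spin": 0},
  {"hand": 15,"dp": [0,0,0],"spin": 0},
  {"hand": 15,"dp": [0,0,0],"spin": 0},
  {"hand": 15,"dp": [0,0,0],"spin": 0},
])

```text
time: 49.85
ee_pos: [0.6219, 0.0788, 0.035]
eef_rot: [1.0, -0.012, 0.0, -0.0]
ft_force: [-0.2, 1.8, 3.0]
width: 0.0241
grip_force: 30.0
```

Call:
carry_out([
  {"hand": 15,"dp": [0,0,-0.01],"spin": 0},
  {"hand": 15,"dp": [0,0,-0.03],"spin": 0},
  {"hand": 15,"dp": [0,0,-0.06],"spin": 0},
  {"hand": 15,"dp": [0,0,-0.12],"spin": 0},
  {"hand": 15,"dp": [0,0,-0.24],"spin": 0},
  {"hand": 15,"dp": [0,0,-0.357],"spin": 0},
  {"hand": 15,"dp": [-0.04,-0.2,-0.357],"spin": 0},
  {"hand": 15,"dp": [-0.08,-0.4,-0.357],"spin": 0},
  {"hand": 15,"dp": [-0.124,-0.568,-0.357],"spin": 0},
  {"hand": 15,"dp": [-0.124,-0.568,-0.357],"spin": 0},
  {"hand": 15,"dp": [-0.124,-0.568,-0.357],"spin": 0},
])

```text
time: 50.95
ee_pos: [0.5936, 0.2227, 0.125]
eef_rot: [1.0, -0.011, 0.0, -0.0]
ft_force: [1.1, -1.4, -0.9]
width: 0.0239
grip_force: 30.0
```

Call:
carry_out([
  {"hand": 15,"dp": [-0.04,-0.2,0],"spin": 0.029},
  {"hand": 15,"dp": [-0.08,-0.4,0],"spin": 0.029},
  {"hand": 15,"dp": [-0.124,-0.568,0],"spin": 0.029},
  {"hand": 15,"dp": [-0.124,-0.568,0],"spin": 0.029},
  {"hand": 15,"dp": [-0.124,-0.568,0.15],"spin": 0.029},
  {"hand": 15,"dp": [-0.124,-0.568,0.35],"spin": 0.029},
  {"hand": 15,"dp": [-0.124,-0.568,0.35],"spin": 0.029},
  {"hand": 15,"dp": [-0.124,-0.568,0.35],"spin": 0.029},
  {"hand": 15,"dp": [-0.124,-0.568,0.35],"spin": 0.029},
  {"hand": 15,"dp": [-0.124,-0.568,0.35],"spin": 0.029},
  {"hand": 15,"dp": [-0.124,-0.568,0.35],"spin": 0.029},
])

```text
time: 52.05
ee_pos: [0.5675, 0.3644, 0.0384]
eef_rot: [0.998, -0.058, 0.001, -0.001]
ft_force: [-0.6, 0.2, -1.8]
width: 0.0235
grip_force: 30.0
```

```bash
python3 - <<'E'
from h import *
plan((.5663,.366,.0085,-6.5))
E
```

```text
at [0.5675 0.3644 0.0384] yaw -6.61 w 0.0235 F [-0.6  0.2 -1.8] t 52.05
dp [-0.0054, -0.006, 0.1195] spin -0.0006 rows>= 1
```

Call:
carry_out([
  {"hand": 15,"dp": [-0.004,-0.004,0.05],"spin": 0},
  {"hand": 15,"dp": [-0.004,-0.004,0.09],"spin": 0},
  {"hand": 15,"dp": [-0.004,-0.004,0.115],"spin": 0},
  {"hand": 15,"dp": [-0.004,-0.004,0.122],"spin": 0},
  {"hand": 15,"dp": [-0.004,-0.004,0.122],"spin": 0},
  {"hand": 15,"dp": [-0.004,-0.004,0.122],"spin": 0},
  {"hand": 32,"dp": [-0.004,-0.004,0.122],"spin": 0},
  {"hand": 40,"dp": [-0.004,-0.004,0.122],"spin": 0},
  {"hand": 40,"dp": [-0.004,-0.004,0.122],"spin": 0},
  {"hand": 40,"dp": [-0.004,-0.004,0],"spin": 0},
  {"hand": 40,"dp": [-0.004,-0.004,-0.15],"spin": 0},
  {"hand": 40,"dp": [-0.004,-0.004,-0.3],"spin": 0},
  {"hand": 40,"dp": [-0.004,-0.004,-0.5],"spin": 0},
  {"hand": 40,"dp": [-0.1,0.2,-0.6],"spin": 0},
  {"hand": 40,"dp": [-0.2,0.4,-0.6],"spin": 0},
  {"hand": 40,"dp": [-0.2,0.6,-0.6],"spin": 0},
  {"hand": 40,"dp": [-0.2,0.8,-0.6],"spin": 0},
  {"hand": 40,"dp": [-0.2,1,-0.6],"spin": 0},
  {"hand": 40,"dp": [-0.2,1,-0.6],"spin": 0},
  {"hand": 40,"dp": [-0.2,1,-0.6],"spin": 0},
])

```text
time: 54.05
ee_pos: [0.4882, 0.118, 0.1863]
eef_rot: [0.998, -0.06, 0.0, 0.001]
ft_force: [1.1, 0.6, -0.5]
width: 0.0399
grip_force: 0.0
```

Call:
carry_out([
  {"hand": 40,"dp": [0,0.2,0],"spin": 0},
  {"hand": 40,"dp": [0,0.4,0],"spin": 0},
  {"hand": 40,"dp": [0,0.6,0],"spin": 0},
  {"hand": 40,"dp": [0,0.8,0],"spin": 0},
  {"hand": 40,"dp": [0,1,0],"spin": 0},
  {"hand": 40,"dp": [0,1,0],"spin": 0},
  {"hand": 40,"dp": [0,1,0],"spin": 0},
])

```text
time: 54.75
ee_pos: [0.4598, -0.1266, 0.1861]
eef_rot: [0.998, -0.058, -0.0, -0.0]
ft_force: [-0.0, 0.4, 0.2]
width: 0.0401
grip_force: 0.0
```

Call:
carry_out([
  {"hand": 40,"dp": [0,0.2,0],"spin": 0},
  {"hand": 40,"dp": [0,0.4,0],"spin": 0},
  {"hand": 40,"dp": [0,0.6,0],"spin": 0},
  {"hand": 40,"dp": [0,0.8,0],"spin": 0},
  {"hand": 40,"dp": [0,1,0],"spin": 0},
  {"hand": 40,"dp": [0,1,0],"spin": 0},
  {"hand": 40,"dp": [0,1,0],"spin": 0},
])

```text
time: 55.45
ee_pos: [0.4321, -0.3742, 0.1858]
eef_rot: [0.998, -0.057, -0.0, -0.001]
ft_force: [-0.2, 2.0, -0.1]
width: 0.0401
grip_force: 0.0
```

```bash
python3 - <<'E'
from h import *
np.set_printoptions(precision=4,suppress=True,linewidth=150)
plan()
T=camera('top');G=T.mean(2)
print('placed',[rect('top',b,.05) for b in blobs(T,(258,201,372,240),90,100,700)])
print('lip',edge(G,'top',292,340,152,172,80,True,.045))
print('far',edge(G,'top',266,362,170,198,80,False,.038))
print('near',edge(G,'top',266,286,188,215,80,True,.038))
for b in blobs(T,(145,178,232,264),110,60,500): print('mat',rect('top',b,.023))
cv2.imwrite('pics/p12.png',cv2.resize(cv2.cvtColor(T,cv2.COLOR_RGB2BGR)[110:290,135:395],None,fx=3,fy=3,interpolation=cv2.INTER_CUBIC))
E
```

```text
at [ 0.4321 -0.3742  0.1858] yaw -6.52 w 0.0401 F [-0.2  2.  -0.1] t 55.45
placed [array([ 0.5186, -0.0541,  0.0643,  0.0336, -1.5033]), array([ 0.5203,  0.0456,  0.0655,  0.0325, -0.5087])]
lip (array([0.017 , 0.6514]), np.float64(0.00014660976205740835), np.int64(48))
far (array([0.0116, 0.5923]), np.float64(0.00021350938199094646), np.int64(96))
near (array([0.0133, 0.5552]), np.float64(0.0003454474537879851), np.int64(20))
mat [ 0.4722  0.3723  0.0478  0.0239 -8.5069]
mat [ 0.4705  0.2581  0.0477  0.0239 -7.9953]
mat [ 0.472   0.3182  0.0718  0.024  -6.0595]
mat [ 0.5654  0.3655  0.0592  0.0238 -6.4759]
mat [ 0.5641  0.3105  0.0599  0.0239 -7.3737]
mat [ 0.5648  0.2523  0.071   0.0241 -0.9142]
```

View pics/p12.png

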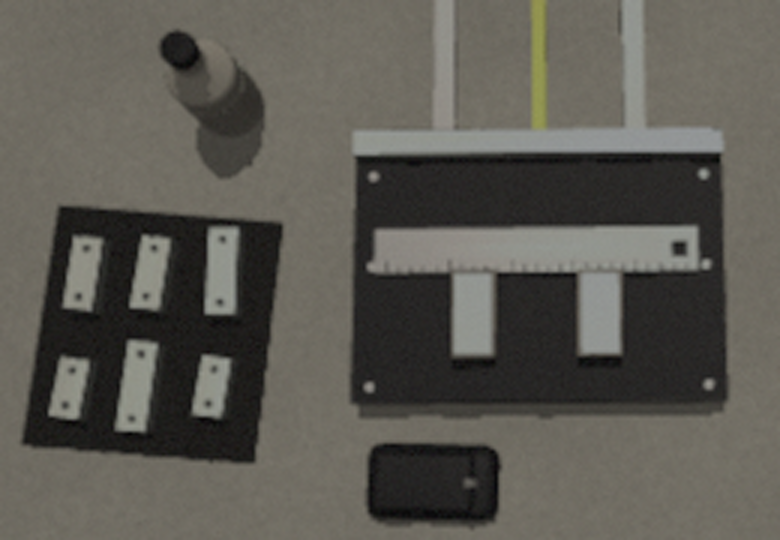

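```bash
python3 - <<'E'
from h import *
np.set_printoptions(precision=5,suppress=True,linewidth=150)
Gs=[camera('top').mean(2) for _ in range(3)];G=np.mean(Gs,0)
for n,a,b in (('mid',292,340),('wide',264,364),('L',264,290),('R',340,364)):
    print(n,'lip',*edge(G,'top',a,b,152,172,80,True,.045),'far',*edge(G,'top',a,b,172,198,80,False,.038))
for a,b in ((264,283),(304,325),(344,358)): print('near',edge(G,'top',a,b,186,212,70,True,.038)[0])
old=cv2.imread('pics/p11.png')  # before spacer removal, 5x of [150:250,245:385]
o=cv2.resize(old,(140,100),interpolation=cv2.INTER_AREA).astype(float).mean(2)
H=G.copy();H[150:250,245:385]=o
for n,a,b in (('mid',292,340),('L',264,270),('R',358,364)): print('before',n,*edge(H,'top',a,b,172,198,80,False,.038)[0],'now',*edge(G,'top',a,b,172,198,80,False,.038)[0])
yb=[.12,-.13]
for a,b in ((264,283),(304,325),(344,358)): print('near before',edge(H,'top',a,b,186,212,70,True,.038)[0])
print('specs before',[rect('top',b,.05) for b in blobs(np.dstack([H]*3).astype(np.uint8),(258,201,372,240),90,100,700)])
print('specs now',[rect('top',b,.05) for b in blobs(np.dstack([G]*3).astype(np.uint8),(258,201,372,240),90,100,700)])
E
```

```text
mid lip [0.01701 0.65138] 0.00015325619240051902 48 far [0.00877 0.5923 ] 0.00020582294336722948 48
wide lip [0.01431 0.65105] 0.00033223126945365557 100 far [0.01173 0.59227] 0.00020409204779848586 100
L lip [0.01095 0.65102] 5.956045546277691e-05 26 far [0.00759 0.5926 ] 0.00013685751335332 26
R lip [0.02568 0.65191] 3.3078277517433056e-05 24 far [0.02    0.59298] 7.846826479190221e-05 24
near [0.00212 0.55575]
near [0.02185 0.55441]
near [0.00092 0.55293]
before mid 0.014591064697951054 0.5928848718087357 now 0.008774418944262266 0.5923041494430479
before L 0.02072335036510009 0.5919218769102934 now 0.020864140513846312 0.591216536880725
before R 0.0265009923664975 0.5941563886100786 now -0.007662195608489399 0.5897137276988746
near before [0.02763 0.55365]
near before [0.00759 0.55442]
near before [0.02067 0.55517]
specs before [array([ 0.5186 , -0.0541 ,  0.06428,  0.03364, -1.5033 ]), array([ 0.52064,  0.04564,  0.06488,  0.03247, -0.50874])]
specs now [array([ 0.5186 , -0.0541 ,  0.06428,  0.03364, -1.5033 ]), array([ 0.52064,  0.04564,  0.06488,  0.03247, -0.50874])]
```

```bash
python3 -c "
from bench import *
print(close_job())"
```

```text
the job is handed in; nothing more can be done
None
```

The job is handed in: the fence is set parallel to the lip at 60 mm (within about 1 mm by camera), both specimens present are flush and square against it, and both 60 mm spacers are back flat on their mat; the fence may have shifted 0.3–0.5 mm when the spacers came out, which is near the camera's noise.

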